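# Load a label reel on the inclined dispenser and feed it

## Robot

A 7-joint arm with a two-finger parallel gripper is mounted at the origin on a cart in front of the work surface, level with it; the furniture and walls round the work are solid. World frame = base frame: x ahead of the robot, y to its left, z up, the work surface at z = 0. Lengths are in m, angles in rad, forces in N, time in s.
With the tool pointing down it reaches from about 0.35 to 0.775 m from the base axis. Payload 3.1 kg.
Tool frame: the origin (TCP) lies midway between the tips of the shut fingers; the grasp point (between the pads) lies 19 mm behind it (bot.grip_depth is the distance from the TCP to the grasp point, in m); x points along the fingers, y is the direction in which the jaws open and shut, and the axes are right-handed (so a half turn about x gives the same grasp; the last joint's range is limited). The gripper opens to 85 mm and grips with 20 to 120 N. Pads are 22 mm wide; open, the fingers measure 114 mm over their backs; the gripper's body (76 mm by 85 mm) begins 54 mm behind the grasp point. The pads swing forward as they close: fully open they stand 13 mm farther back than shut.
Start: joints at [-1.25, 0.311, 0.014, 1.512, -0.004, 1.319, -0.027], TCP at [0.195, 0.514, 0.231] pointing down, gripper open.
Joint ranges: [-2.7, 2.7], [-0.3, 1.91], [-1.27, 1.3], [0.12, 2.57], [-1.44, 4.58], [0.2, 2.03], [-3.05, 3.05]. Speed limits (rad/s): [2.79, 2.79, 3.14, 3.14, 3.14, 3.14, 3.14].

## Interface

Orientations are given as a rotation vector (axis times angle).
In Python, from cell import telemetry, cams, order, bot gives the robot as it stands.
- The arm moves only by the shell command python3 -m creep 'ROWS' [FORCE]. ROWS is JSON, a list of rows, each a list of 3 entries, a list of its own where there are three numbers: the opening, from 0 (shut) to 1 (fully open), then the shift along the tool's x, y, z each as a share of 4 cm, from -1 to 1, then the turn, a rotation vector about the tool's x, y, z each as a share of 4 degrees, from -1 to 1. A call has 1 to 10 rows; each row shifts and turns the pose as measured when the row begins, along the tool's axes as they then stand; what a row does not reach is not made up. A row lasts 1/12 s, in which the tool goes at most 41.7 mm and 7.16 degrees, less where a joint would pass 70% of its speed; a pose out of reach is approached as far as the arm can. A call with a number of a shift or a turn outside -1 to 1 is refused whole. A call with a gripper value outside its range is refused whole. The fingers move at their own pace and stop on an object; FORCE is the grip in N (left out, the last holds). Time passes only in rows, so rows that do not move let the fingers close. It gives the time, the measured TCP pose, the force and the opening at its end, in the units of the state.
- telemetry.read_state(): the state, without advancing time (a new reading comes with each control period).
- cams.grab_frame(name): name is "scene" or "top" or "wrist"; returns the picture (480x640x3 uint8, blue, green, red); there is no depth.
- cams.camera_params(name): a dict with "intrinsics" (3x3 intrinsics, pixels), "R" (3x3) and "t" (3): a world point X has camera coordinates R X + t. Camera axes: x right, y down, z forward; pixel columns grow to the right and rows downward; lengths in m; the calibration is good to about 2 mm. A picture is of the moment at which its call begins: read the wrist's pose just before it. camera_params takes no time and is no camera call; for the wrist camera it gives the pose at the moment of the call.
- order.close_job(): hands the job in, once; it reports no verdict.
The state is a dict: "time_s": time; "joint_positions": joint angles; "qvel": joint speeds; "effort": joint torques, N m; "ee_pos": TCP position; "ee_rot": TCP orientation; "force": force on the tool from outside, world axes, zero at the start; "torque": the same for the moment, N m; "gripper_width": opening from 0.0 (shut) to 1.0 (fully open).
Only numpy, scipy, OpenCV 4.12 (cv2) and the standard library are available. Lean on these libraries where they do the work, as an engineer would, in place of code of your own. Each camera call takes 0.05 s, during which the arm holds its last target.

## Task

Load the label dispenser: put the reel of labels, orange collar up, on the leaning spindle and turn it until the slots underneath drop over the turntable's lugs and the reel sits fully home on the turntable. Then swing the red-barred feed lever away to its stop and let it spring back. Leave the dropper bottle, the marker pen and the test cassette where they are.

Things in the scene. Friction and masses are not known exactly. Their poses are not given: they have to be found in the camera images.
- reel: Reel of white labels on an orange core, loose, collar up, 61 mm high. From below: flange (radius 24, z 0 to 8) with four radial slots, 9.6 wide, 7.5 deep, open below and at the rim, along its own +x, +y, -x, -y; roll (diameter 53) to z 33; round grip collar (diameter 32) z 33 to 61. Bore diameter 15 right through. Origin: centre of underside; z along the bore, to the collar. 0.12 kg.
- spindle_foot (a point): Foot of the spindle, centre of the black turntable's face (diameter 60), 60 above the table; z runs up the spindle, leaning 30 degrees to the dispenser's front. Spindle diameter 12. Face carries 4 domed lugs, diameter 6, 6 high, at radius 17, 90 degrees apart; it turns stiffly and its angle is NOT reported, nor by this frame. Lugs outside the slots: the reel stops 6 short.
- spindle_tip (a point): Free end of the spindle, 48 along its z axis from the foot; tapered over the last 8.
- dispenser: The label dispenser, fixed: grey base plate 150 x 200 x 10 (x from -70 to 80, y from -55 to 145), white housing. Origin on the table vertically under the spindle's foot; its front is -x, z up; the lever stands at y = +112.
- lever_bar (a point): Middle of the red cross bar (diameter 14, 50 long, along the dispenser's y) at the top of the feed lever, 85 from the lever's pivot.
- lever_pivot (a point): Pivot of the feed lever (axis along the dispenser's y), 34 above the table.
- feed_lever (a joint): Angle of the feed lever: 0 at rest, leaning 0.4 rad from vertical to the dispenser's front; grows as it is swung to the back (the dispenser's +x), with the stop at 0.8. A spring returns it; about 2 N at the bar at first, 4 N at the stop.
- dropper_bottle: Bystander: small blue dropper bottle with white cap, diameter 24, 67 high, standing beside the dispenser. Origin: centre of its underside.
- marker_pen: Bystander: black marker pen lying on the table, 17 x 140 x 16. Origin: centre of its underside, length along its y.
- test_cassette: Bystander: flat white test cassette, 20 x 70 x 5, lying in front of the dispenser. Origin: centre of its underside.

How it is judged:
On the way, in this order (a step that is already met when the one before it is completed fails the run):
1. the reel sits home on the turntable, over the lugs (distance between reel and spindle_foot below 0.0035 m and angle between the z axis of reel and the z axis of spindle_foot, either way round below 0.08 rad), for 0.2 s.
2. the feed lever is swung to its stop (value of joint feed_lever above 0.74 rad).
3. the feed lever has sprung back (value of joint feed_lever below 0.06 rad), for 0.2 s.
At the end, for the whole second after the job is handed in: The reel sits on the spindle, collar up, its underside within 3.5 mm of the turntable's face (lugs in the slots) and square to the spindle within 0.08 rad, at rest; the feed lever is back within 0.06 rad of its rest; the bystanders are within 30 mm of where they stood and the bottle stands (all of step 1 and angle between reel's own z axis and vertical below 0.8 rad and linear speed of reel below 0.02 m/s and value of joint feed_lever below 0.06 rad); the robot touches nothing.
It fails at once if the dropper bottle is moved 30 mm or tipped (distance of dropper_bottle from where it was at the start of the episode above 0.03 m or angle between dropper_bottle's own z axis and vertical above 0.4 rad).
It fails at once if the marker pen is moved 30 mm (distance of marker_pen from where it was at the start of the episode above 0.03 m).
It fails at once if the test cassette is moved 30 mm (distance of test_cassette from where it was at the start of the episode above 0.03 m).
It also fails if it takes over 64 s, if anything falls off the work surface, if the arm or the gripper's body presses on something with over 40 N, if the wrist force passes 120 N, or if a joint passes its speed limit or range.

## Working session

There is one attempt and no reset: what is moved stays moved. The work goes in short steps, Python scripts to look and compute and a shell command to move; the robot and the scene stay as the last step left them, time stands still between calls to the robot, and variables do not carry over. Pictures are saved under pics/ and viewed, and the job is handed in when it is done.

```bash
mkdir -p pics; ls; python3 - <<'E'
from cell import telemetry, cams, order, bot
import cv2
s=telemetry.read_state();print(s)
for n in("scene","top","wrist"):
    p=cams.camera_params(n);print(n,p)
    cv2.imwrite(f"pics/{n}0.png",cams.grab_frame(n))
print(bot.grip_depth, [a for a in dir(bot) if a[0]!='_'])
E
```

```text
pics
{'time_s': 0.0, 'joint_positions': array([-1.2496826 ,  0.31172279,  0.01398776,  1.51305162, -0.00441042,
        1.31919993, -0.02720003]), 'qvel': array([-4.64434562e-04,  5.29142188e-04,  1.60781685e-04,  1.68998172e-06,
        8.58044092e-04, -7.81296027e-04,  2.79016747e-04]), 'effort': array([-1.69751834e-04, -3.79918742e+01,  1.45782251e-01, -2.30583715e+01,
        1.21595807e-02,  1.35760655e-02,  5.76058710e-06]), 'ee_pos': array([0.19492356, 0.51352207, 0.23022484]), 'ee_rot': array([ 0.28278718,  1.55233435, -0.28645761]), 'force': array([0.04134044, 0.04561426, 0.3767052 ]), 'torque': array([0.00756507, 0.02685181, 0.01478879]), 'gripper_width': 1.00041624316488}
scene {'intrinsics': array([[451.90067692,   0.        , 323.90909741],
       [  0.        , 451.90067692, 238.27832619],
       [  0.        ,   0.        ,   1.        ]]), 'R': array([[ 0.90102037, -0.43366011,  0.01006007],
       [-0.25144059, -0.54103803, -0.80253067],
       [ 0.35346842,  0.72056697, -0.59652604]]), 't': array([-0.53502339,  0.17480516,  0.74202083])}
top {'intrinsics': array([[461.97963113,   0.        , 316.007286  ],
       [  0.        , 461.97963113, 246.6639909 ],
       [  0.        ,   0.        ,   1.        ]]), 'R': array([[-0.02591291, -0.99953683,  0.01595794],
       [-0.99379387,  0.02403002, -0.10861077],
       [ 0.10817699, -0.01867332, -0.99395626]]), 't': array([-0.0490703 ,  0.55316673,  0.877169  ])}
wrist {'intrinsics': array([[405.41588467,   0.        , 322.20767133],
       [  0.        , 405.41588467, 245.18937131],
       [  0.        ,   0.        ,   1.        ]]), 'R': array([[ 0.35650258,  0.93428644, -0.00384069],
       [ 0.89186374, -0.33908453,  0.29933386],
       [ 0.27836125, -0.11013866, -0.95414071]]), 't': array([-0.54763808, -0.03862359,  0.3810956 ])}
0.0187 ['IKError', 'grip_depth']
```

View pics/scene0.png

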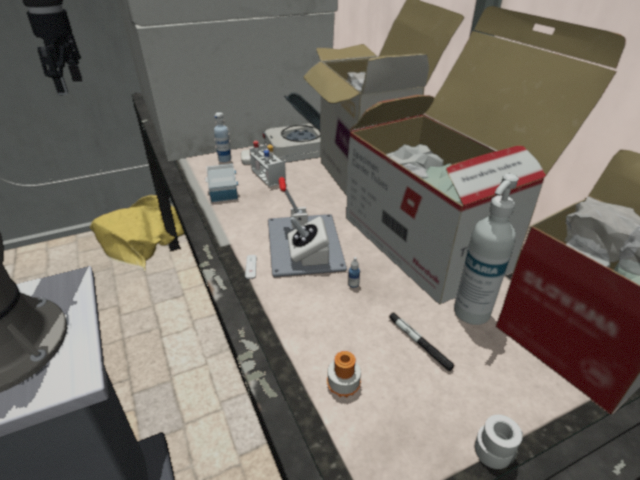

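View pics/top0.png

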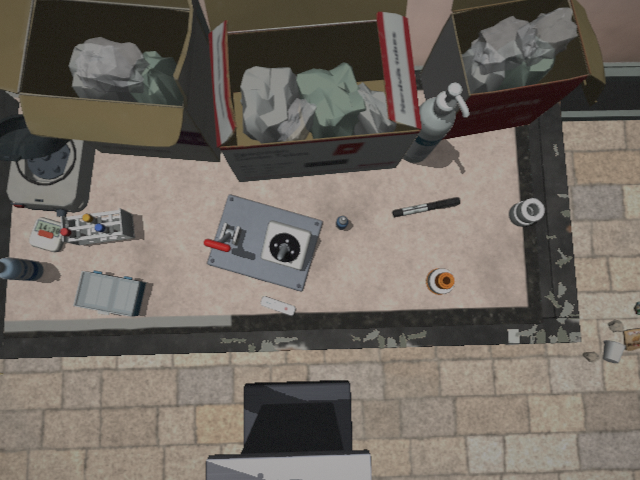

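View pics/wrist0.png

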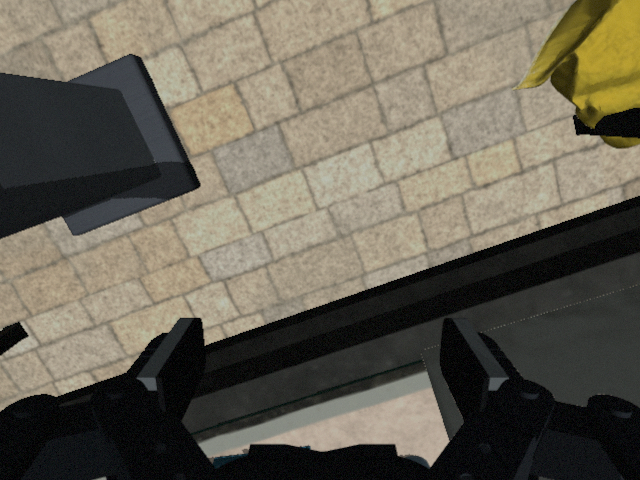

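The scene and top pictures show the reel (top ~(442,281)), the dispenser with turntable ~(286,247), the lever bar ~(216,244), bottle (343,222), pen (427,208) and cassette (278,306). Zooming in.

```bash
python3 - <<'E'
import cv2
t=cv2.imread("pics/top0.png");s=cv2.imread("pics/scene0.png")
a=cv2.resize(t[185:325,195:355],None,fx=4.9,fy=4.2,interpolation=cv2.INTER_CUBIC)
a=cv2.resize(t[190:320,195:355],(800,650*1),interpolation=cv2.INTER_CUBIC)[:600]
cv2.imwrite("pics/ztop.png",cv2.resize(t[188:308,195:355],(800,600),interpolation=cv2.INTER_CUBIC))
cv2.imwrite("pics/zsc.png",cv2.resize(s[170:290,235:395],(800,600),interpolation=cv2.INTER_CUBIC))
b=cv2.hconcat([cv2.resize(t[250:310,410:470],(400,400),interpolation=cv2.INTER_CUBIC),cv2.resize(s[340:400,315:375],(400,400),interpolation=cv2.INTER_CUBIC)])
cv2.imwrite("pics/zreel.png",b)
E
```

```text
(no output)
```

View pics/ztop.png

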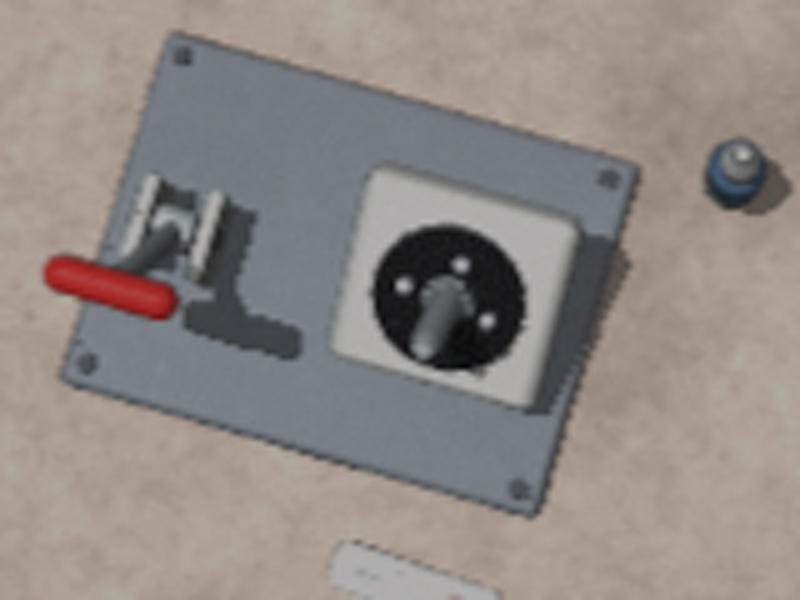

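View pics/zsc.png

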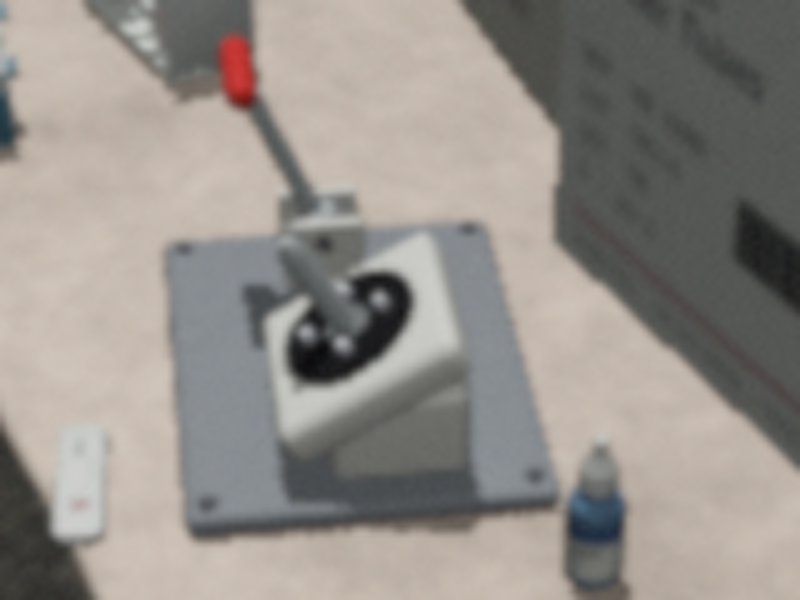

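View pics/zreel.png

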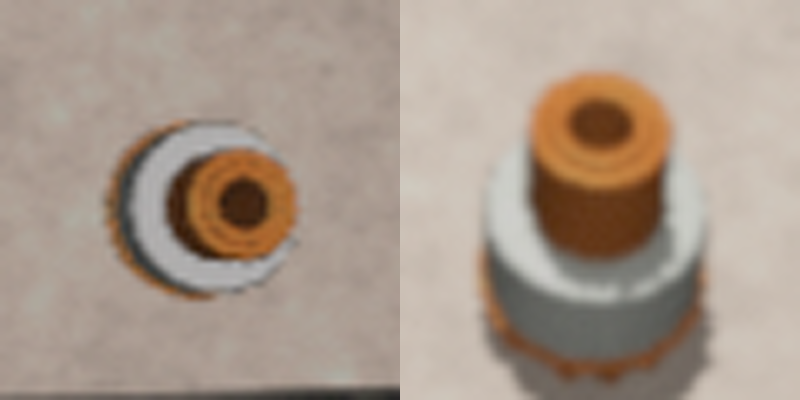

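```bash
cat > h.py <<'E'
import numpy as np, cv2
from cell import telemetry, cams
from scipy.spatial.transform import Rotation as Ro
from scipy.optimize import least_squares
def cam(n):
    p=cams.camera_params(n); return p["intrinsics"],p["R"],p["t"]
def ray(c,uv):
    K,R,t=c; d=R.T@np.linalg.solve(K,[uv[0],uv[1],1.]); return -R.T@t, d/np.linalg.norm(d)
def onplane(c,uv,p0,n):
    o,d=ray(c,uv); return o+d*(np.dot(np.array(p0)-o,n)/np.dot(d,n))
def onz(c,uv,z): return onplane(c,uv,[0,0,z],[0,0,1])
def proj(c,X):
    K,R,t=c; x=R@np.array(X)+t; x=K@x; return x[:2]/x[2]
def tri(c1,u1,c2,u2):
    o,d=ray(c1,u1);q,e=ray(c2,u2)
    A=np.c_[d,-e]; s=np.linalg.lstsq(A,q-o,rcond=None)[0]
    a=o+d*s[0];b=q+e*s[1]; return (a+b)/2,np.linalg.norm(a-b)
E
python3 - <<'E'
from h import *
T=cam("top");S=cam("scene")
np.set_printoptions(precision=4,suppress=True)
zt=lambda u,v:(195+(u+.5)/5-.5,188+(v+.5)/5-.5)
zs=lambda u,v:(235+(u+.5)/5-.5,170+(v+.5)/5-.5)
L=np.array([[.08,.145],[.08,-.055],[-.07,-.055],[-.07,.145]])
def fit(W):
    def f(p): 
        c,s=np.cos(p[2]),np.sin(p[2]); return (L@np.array([[c,s],[-s,c]])+p[:2]-W).ravel()
    r=least_squares(f,[.45,.0,0]);return r.x,np.abs(r.fun).max()
ct=[zt(*p) for p in[(172,33),(638,163),(535,517),(63,380)]]
# approx orientation: y axis left
W=np.array([onz(T,u,.01)[:2] for u in ct]);print(W);pt,e=fit(W);print("top",pt,np.degrees(pt[2]),e)
# scene plate corners: (166,243)=? front-left(y+), (488,222) back-left,(556,498) back-right,(192,530) front right
cs=[zs(*p) for p in[(488,224),(556,495),(192,525),(166,245)]]
W=np.array([onz(S,u,.01)[:2] for u in cs]);ps,e=fit(W);print("scene",ps,np.degrees(ps[2]),e)
p=(pt+ps)/2
for p in (pt,ps):
    c,s=np.cos(p[2]),np.sin(p[2]);R=np.array([[c,-s,0],[s,c,0],[0,0,1]])
    z=R@[-.5,0,np.cos(np.pi/6)]; xd=R@[np.cos(np.pi/6),0,.5]; yd=R@[0,1,0]
    foot=np.array([p[0],p[1],.06]); print("foot",foot,"tip",foot+.048*z)
    for C,f,l in((T,zt,[(404,286),(461,265),(487,321)]),(S,zs,[(345,289),(380,299),(307,333),(344,345)])):
        for u in l:
            X=onplane(C,f(*u),foot+z*.005,z)-foot; print(np.degrees(np.arctan2(X@yd,X@xd)),np.hypot(X@yd,X@xd))
print("tip",tri(T,zt(424,350),S,zs(290,243)))
print("bar",tri(T,zt(111,287),S,zs(237,70)))
# reel collar top z .061
r=lambda u,v:(410+(u+.5)*60/400-.5,250+(v+.5)*60/400-.5)
rs=lambda u,v:(315+(u+.5)*60/400-.5,340+(v+.5)*60/400-.5)
print("reel",onz(T,r(244,203),.061),onz(S,rs(600,128),.061))
print("bottle",onz(T,(342.5,220.5),.067),"pen",onz(T,(427,208),.01),"cas",onz(T,(278,306),.005))
E
```

```text
[[ 0.6653  0.1104]
 [ 0.6075 -0.0772]
 [ 0.4661 -0.0324]
 [ 0.5253  0.1545]]
top [ 0.5478 -0.0026 -0.304 ] -17.416776942936025 0.002247348105798963
scene [ 0.5453 -0.0089 -0.3123] -17.89461621150487 0.004402107267926281
foot [ 0.5478 -0.0026  0.06  ] tip [0.5249 0.0046 0.1016]
79.99305297068983 0.017990370037013422
-4.059652442854041 0.017974253873893828
-94.98072003298368 0.015986475758907506
72.50135326482125 0.01248474636844795
-19.893106399056087 0.01864324234360739
-171.1066127912629 0.015926276762151935
-92.65818493870158 0.022166225139622055
foot [ 0.5453 -0.0089  0.06  ] tip [ 0.5224 -0.0016  0.1016]
81.8804160495878 0.024739871782510754
16.891322259482802 0.019298693910948538
-94.41880358869976 0.009212235923210212
77.24949989015496 0.018879965004664434
0.5022501608585631 0.018100227285892268
165.87286429795577 0.015655566268887908
-91.10522947033061 0.015863443750292347
tip (array([0.5269, 0.0049, 0.0977]), np.float64(0.0017096541458818948))
bar (array([0.5501, 0.1155, 0.1114]), np.float64(0.00021467117284342414))
reel [ 0.479  -0.3069  0.061 ] [ 0.5554 -0.3468  0.061 ]
bottle [ 0.5965 -0.1138  0.067 ] pen [ 0.6277 -0.2913  0.01  ] cas [0.4376 0.0153 0.005 ]
```

```bash
cat >> h.py <<'E'
np.set_printoptions(precision=4,suppress=True)
def state():
    s=telemetry.read_state(); return s,np.array(s["ee_pos"]),Ro.from_rotvec(s["ee_rot"])
def go(P,Rt=None):
    """total shift in tool axes /4cm , total turn (tool axes)/4deg"""
    s,p,R=state(); Rt=R if Rt is None else Rt
    print("t %.2f"%s["time_s"],"p",p,"shift/4cm",R.inv().apply(np.array(P)-p)/.04,"turn/4deg",np.degrees((R.inv()*Rt).as_rotvec())/4, "F",s["force"],"q",s["joint_positions"])
def tool(xdir,ydir):
    x=np.array(xdir,float);x/=np.linalg.norm(x);y=np.array(ydir,float);y-=x*(x@y);y/=np.linalg.norm(y)
    return Ro.from_matrix(np.c_[x,y,np.cross(x,y)])
E
python3 - <<'E'
from h import *
T=cam("top");S=cam("scene")
rs=lambda u,v:(315+(u-400+.5)*60/400-.5,340+(v+.5)*60/400-.5)
print(onz(S,rs(600,128),.061))
r=lambda u,v:(410+(u+.5)*60/400-.5,250+(v+.5)*60/400-.5)
print(tri(T,r(244,203),S,rs(600,128)))
s,p,R=state();print(R.as_matrix())
K,Rc,t=cam("wrist");C=-Rc.T@t
print("cam in tool",R.inv().apply(C-p),"axes",R.as_matrix().T@Rc.T)
E
```

```text
[ 0.477  -0.3099  0.061 ]
(array([ 0.4787, -0.3078,  0.0577]), np.float64(0.0008229037834456948))
[[-0.0006  0.3548  0.9349]
 [-0.0017  0.9349 -0.3548]
 [-1.     -0.0018  0.0001]]
cam in tool [-0.1428 -0.0004 -0.0762] axes [[ 0.0017 -0.2993  0.9542]
 [ 1.     -0.0012 -0.0022]
 [ 0.0018  0.9542  0.2993]]
```

```bash
python3 - <<'E'
import cv2
s=cv2.imread("pics/scene0.png")[360:402,320:370]
s=cv2.convertScaleAbs(s,alpha=1.4,beta=10)
cv2.imwrite("pics/zrim.png",cv2.resize(s,(700,588),interpolation=cv2.INTER_CUBIC))
E
```

```text
(no output)
```

View pics/zrim.png

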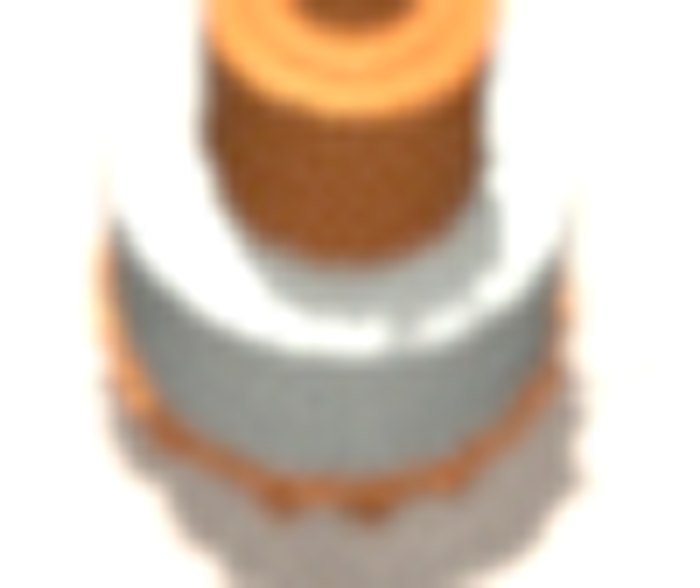

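```bash
python3 -m creep '[[1,[0,0,0.95],[1,0,0]],[1,[0,0,0.95],[1,0,0]],[1,[0,0,0.95],[1,0,0]],[1,[0,0,0.95],[1,0,0]],[1,[0,0,0.95],[1,0,0]],[1,[0,0,0.95],[1,0,0]],[1,[0,0,0.95],[1,0,0]],[1,[0,0,0.95],[1,0,0]],[1,[0,0,0.95],[1,0,0]],[1,[0,0,0.95],[1,0,0]]]'
```

```text
time_s: 0.98
ee_pos: [0.4834, 0.282, 0.2226]
ee_rot: [0.823, 1.419, -0.834]
force: [1.0, 0.6, 0.1]
gripper_width: 0.997
```

```bash
python3 -m creep '[[1,[0,0,0.95],[1,0,0]],[1,[0,0,0.95],[1,0,0]],[1,[0,0,0.95],[1,0,0]],[1,[0,0,0.95],[1,0,0]],[1,[0,0,0.95],[1,0,0]],[1,[0,0,0.9],[1,0,0]],[1,[0,0,0],[0,0,0]]]'; python3 - <<'E'
from h import *
p=cam("wrist");im=cams.grab_frame("wrist");cv2.imwrite("pics/w1.png",im)
import pickle;pickle.dump(p,open("w1.pkl","wb"));print(state()[1])
E
```

```text
time_s: 1.57
ee_pos: [0.5602, 0.0469, 0.2193]
ee_rot: [1.158, 1.236, -1.185]
force: [0.5, -2.2, -0.1]
gripper_width: 1.002
[0.5599 0.0513 0.219 ]
```

View pics/w1.png

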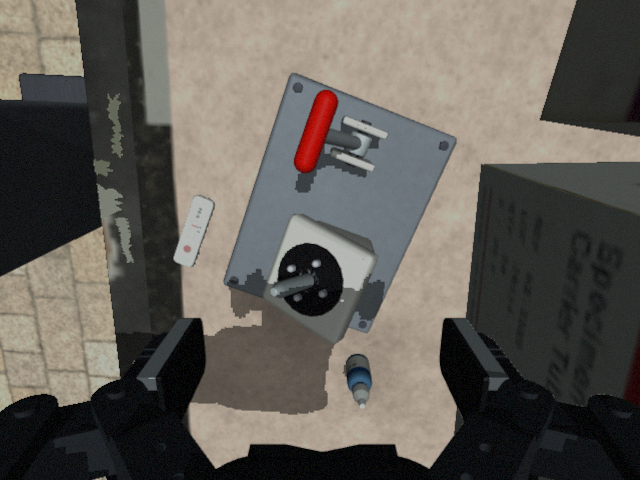

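Wrist view shows the whole dispenser: plate corners ~(293,73),(456,140),(370,331),(225,284), turntable ~(311,279), lugs visible. The arm was still settling; retake at rest and zoom.

```bash
python3 - <<'E'
from h import *
import pickle
cams.grab_frame("wrist");a=state()[1]
p=cam("wrist");im=cams.grab_frame("wrist");print(a,state()[1]);cv2.imwrite("pics/w2.png",im)
pickle.dump(p,open("w2.pkl","wb"))
cv2.imwrite("pics/w2z.png",cv2.resize(im[205:325,240:400],(800,600),interpolation=cv2.INTER_CUBIC))
cv2.imwrite("pics/w2p.png",cv2.resize(im[60:345,215:470],(537,600),interpolation=cv2.INTER_CUBIC))
E
```

```text
[0.5595 0.0558 0.2188] [0.5594 0.0589 0.2187]
```

View pics/w2z.png

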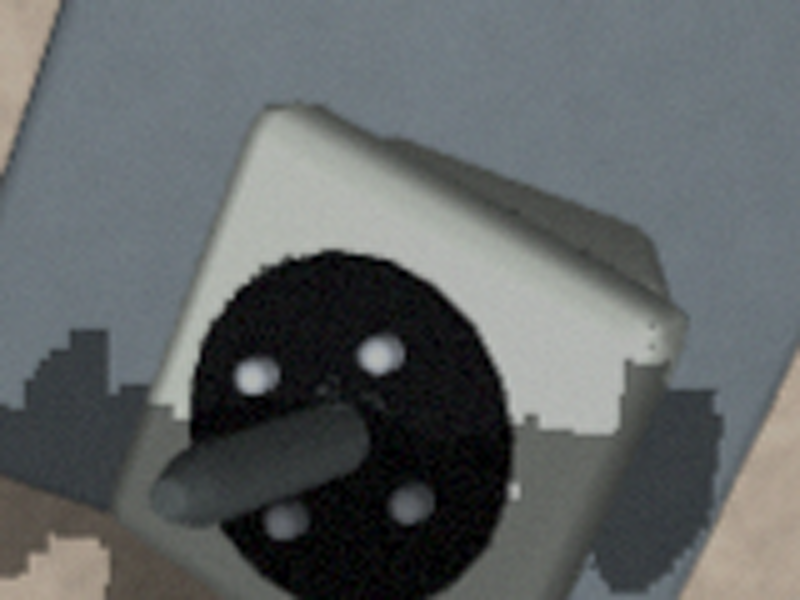

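View pics/w2p.png

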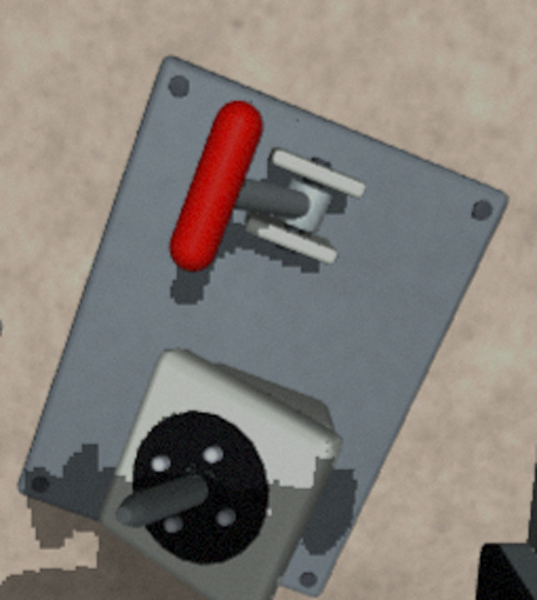

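```bash
python3 - <<'E'
from h import *
import pickle
w=pickle.load(open("w2.pkl","rb"));T=cam("top")
zp=lambda u,v:(215+(u+.5)*255/537-.5,60+(v+.5)*285/600-.5)
zw=lambda u,v:(240+(u+.5)/5-.5,205+(v+.5)/5-.5)
zt=lambda u,v:(195+(u+.5)/5-.5,188+(v+.5)/5-.5)
L=np.array([[.08,.145],[.08,-.055],[-.07,-.055],[-.07,.145]])
def fit(W,L):
    def f(p): 
        c,s=np.cos(p[2]),np.sin(p[2]); return (L@np.array([[c,s],[-s,c]])+p[:2]-W).ravel()
    r=least_squares(f,[.45,.0,0]);return r.x,np.abs(r.fun).max()
W=np.array([onz(w,zp(*u),.01)[:2] for u in[(508,196),(318,597),(18,490),(165,57)]])
pw,e=fit(W,L);print("wrist",pw,np.degrees(pw[2]),e)
pt=np.array([.5478,-.0026,-.304])
for p in (pw,pt,(pw+pt)/2):
    c,s=np.cos(p[2]),np.sin(p[2]);R=np.array([[c,-s,0],[s,c,0],[0,0,1]])
    z=R@[-.5,0,np.cos(np.pi/6)]; xd=R@[np.cos(np.pi/6),0,.5]; yd=R@[0,1,0]
    foot=np.array([p[0],p[1],.06]); print("foot",foot,"tip",foot+.048*z)
    for C,f,l in((T,zt,[(404,286),(461,265),(487,321)]),(w,zw,[(257,375),(381,355),(411,503),(288,522)])):
        A=np.array([onplane(C,f(*u),foot+z*.005,z)-foot for u in l]); A=np.c_[A@xd,A@yd]
        print("ctr",A.mean(0) if len(A)>3 else A[[0,2]].mean(0)); A-= A.mean(0) if len(A)>3 else A[[0,2]].mean(0)
        print(np.degrees(np.arctan2(A[:,1],A[:,0])),np.hypot(*A.T))
print("tip t/w",tri(T,zt(424,352),w,zw(174,500)))
print("bar",tri(T,zt(111,287),w,zp(216,185)))
# foot via tri of opposite lug mid
mt=(np.array(zt(404,286))+zt(487,321))/2; mw=(np.array(zw(381,355))+zw(288,522))/2
print("lugmid",tri(T,mt,w,mw))
E
```

```text
wrist [ 0.5485 -0.0034 -0.3063] -17.550643492472194 0.0028060466863009392
foot [ 0.5485 -0.0034  0.06  ] tip [0.5257 0.0038 0.1016]
ctr [-0.0002  0.0015]
[ 82.5053  -7.1273 -97.4947] [0.017  0.0172 0.017 ]
ctr [0.0017 0.0008]
[171.9851  82.5701  -7.448  -96.2765] [0.0169 0.0168 0.0166 0.0169]
foot [ 0.5478 -0.0026  0.06  ] tip [0.5249 0.0046 0.1016]
ctr [0.0009 0.0009]
[ 82.3591  -7.2406 -97.6409] [0.017  0.0172 0.017 ]
ctr [0.0027 0.0005]
[171.8631  82.4307  -7.5655 -96.4172] [0.0169 0.0168 0.0166 0.0169]
foot [ 0.5482 -0.003   0.06  ] tip [0.5253 0.0042 0.1016]
ctr [0.0003 0.0012]
[ 82.4322  -7.184  -97.5678] [0.017  0.0172 0.017 ]
ctr [0.0022 0.0007]
[171.9241  82.5004  -7.5068 -96.3468] [0.0169 0.0168 0.0166 0.0169]
tip t/w (array([0.526 , 0.0045, 0.1031]), np.float64(0.002304458051223387))
bar (array([0.5505, 0.1144, 0.1146]), np.float64(0.0015828908296997904))
lugmid (array([ 0.5472, -0.0015,  0.0661]), np.float64(0.0018591091365581596))
```

```bash
python3 - <<'E'
from h import *
h=np.array([-.54,-.84,0]);h/=np.linalg.norm(h);d=np.array([0,0,-1.])
e=np.radians(40);f=h*np.cos(e)+d*np.sin(e)
a=np.pi/2-e-np.arctan2(.2993,.9542) # tool tilt from down toward h
x=d*np.cos(a)+h*np.sin(a); y=np.cross(d,h)*-1
R=tool(x,-np.cross(x,h) if 0 else np.array([.84,-.54,0]))
print(R.as_matrix(),np.degrees(a))
C=np.array([.4785,-.308,.01])-.30*f
P=C-R.apply([-.1428,-.0004,-.0762]);print(P)
go(P,R)
R0=tool([0,0,-1],[.84,-.54,0]);go([.52,-.22,.22],R0)
E
```

```text
[[-0.2912  0.8412 -0.4556]
 [-0.453  -0.5408 -0.7088]
 [-0.8426 -0.      0.5386]] 32.58513769114562
[ 0.5268 -0.2336  0.1236]
t 1.72 p [0.5594 0.0589 0.2187] shift/4cm [ 2.3994 -1.2726  7.2401] turn/4deg [ 8.96   -7.7942 -2.4041] F [-0.4182  0.5217  0.3103] q [-0.4839  0.3754  0.4827  1.4969 -0.1755  1.3274  0.0828]
t 1.72 p [0.5594 0.0589 0.2187] shift/4cm [-0.0095 -1.4548  6.8897] turn/4deg [9.1557 0.0698 0.2035] F [-0.4182  0.5217  0.3103] q [-0.4839  0.3754  0.4827  1.4969 -0.1755  1.3274  0.0828]
```

```bash
python3 -m creep '[[1,[0,0,0.85],[1,0,0]],[1,[0,0,0.85],[1,0,0]],[1,[0,0,0.85],[1,0,0]],[1,[0,0,0.85],[1,0,0]],[1,[0,0,0.85],[1,0,0]],[1,[0,0,0.85],[1,-0.5,0]],[1,[0,0,0.8],[1,-1,0]],[1,[0,0,0.8],[0.8,-1,0]],[1,[0.2,0,0.2],[0.5,-1,0]],[1,[0.2,0,0],[0,-1,0]]]'; cat > v.py <<'E'
from h import *
h=np.array([-.54,-.84,0]);h/=np.linalg.norm(h);d=np.array([0,0,-1.])
R=tool(d*np.cos(.5687)+h*np.sin(.5687),[.84,-.54,0])
go([ 0.5268,-0.2336,0.1236],R)
E
python3 v.py
```

```text
time_s: 2.55
ee_pos: [0.5135, -0.1981, 0.2071]
ee_rot: [1.266, 0.748, -1.744]
force: [0.4, 0.4, 0.5]
gripper_width: 1.001
t 2.55 p [ 0.5135 -0.1981  0.2071] shift/4cm [ 2.1827  0.6996 -0.062 ] turn/4deg [ 0.9611 -3.5845 -0.561 ] F [0.416  0.4278 0.5222] q [-0.3739  0.4532  0.7343  1.5345  0.0173  1.3122 -0.1844]
```

```bash
python3 -m creep '[[1,[0.5,0.2,0],[0.3,-1,-0.2]],[1,[0.5,0.2,0],[0.3,-1,-0.2]],[1,[0.5,0.2,0],[0.3,-1,-0.2]],[1,[0.5,0.1,0],[0,-0.6,0]],[1,[0.2,0,0],[0,0,0]],[1,[0,0,0],[0,0,0]],[1,[0,0,0],[0,0,0]]]'; python3 v.py;python3 - <<'E'
from h import *
import pickle
p=cam("wrist");im=cams.grab_frame("wrist");cv2.imwrite("pics/w3.png",im)
pickle.dump(p,open("w3.pkl","wb"));print(proj(p,[.4785,-.308,.0]))
E
```

```text
time_s: 3.13
ee_pos: [0.5285, -0.2225, 0.1173]
ee_rot: [1.032, 0.609, -1.905]
force: [0.2, -0.1, 0.1]
gripper_width: 0.998
t 3.13 p [ 0.5285 -0.2225  0.1173] shift/4cm [0.007  0.1029 0.3054] turn/4deg [ 0.5686 -0.0023 -0.0858] F [ 0.1885 -0.075   0.0665] q [-0.3999  0.7199  0.7412  1.503   0.0805  1.2553 -0.3142]
[325.6099 249.5735]
```

View pics/w3.png

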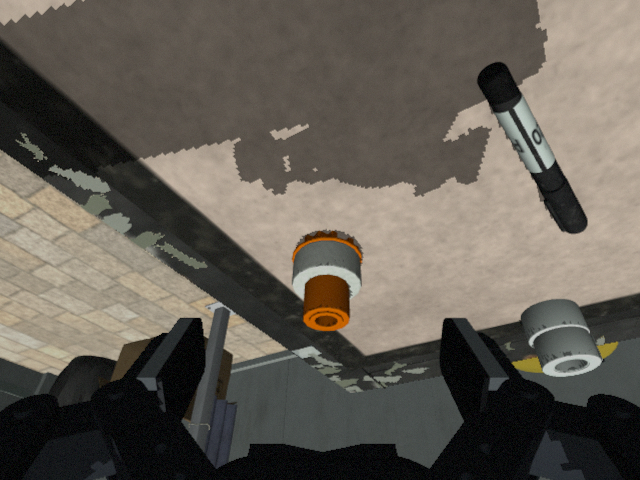

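Upside-down oblique view of the reel; flange rim at ~(328,240). Zoom there.

```bash
python3 - <<'E'
import cv2
s=cv2.imread("pics/w3.png")[220:265,283:373]
s=cv2.convertScaleAbs(s,alpha=1.8,beta=10)
cv2.imwrite("pics/w3z.png",cv2.resize(s,(800,400),interpolation=cv2.INTER_CUBIC))
E
```

```text
(no output)
```

View pics/w3z.png

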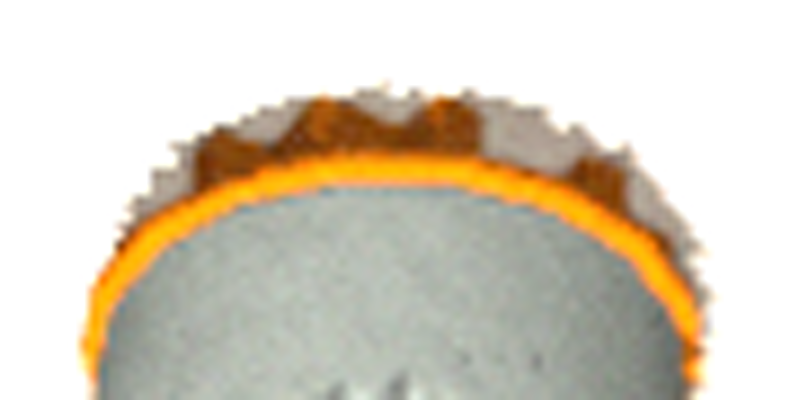

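```bash
python3 - <<'E'
from h import *
import pickle
w=pickle.load(open("w3.pkl","rb"))
zp=lambda u,v:(283+(u+.5)*90/800-.5,220+(v+.5)*45/400-.5)
# reel top centre in this image -> position
im=cv2.imread("pics/w3.png")
print("collar top", onz(w,(327,319.5),.061))
for c in ([.4785,-.308],[.4785-.001,-.308+.0008],[.479,-.3095]):
    for u in[(125,235),(195,165),(265,150),(480,130),(575,175),(625,190)]:
        o,d=ray(w,zp(*u)); a=d[:2]@d[:2];b=2*(o[:2]-c)@d[:2];q=(o[:2]-c)@(o[:2]-c)-.024**2
        D=b*b-4*a*q
        if D<0: print(u,"miss");continue
        X=o+d*(-b-D**.5)/(2*a); r=X[:2]-c; print(u,X,np.degrees(np.arctan2(r[1],r[0])))
E
```

```text
collar top [ 0.4803 -0.308   0.061 ]
(125, 235) [ 0.4658 -0.2876  0.006 ] 121.906196352785
(195, 165) [ 0.4748 -0.2843  0.0047] 98.97009472688187
(265, 150) [ 0.4816 -0.2842  0.0061] 82.65526628412442
(480, 130) [ 0.4968 -0.2924  0.0043] 40.49293014664137
(575, 175) [ 0.5012 -0.3002  0.0051] 18.8861689098072
(625, 190) [ 0.5025 -0.3068  0.0024] 2.8919437730226565
(125, 235) [ 0.4674 -0.2854  0.0082] 114.79893103903554
(195, 165) [ 0.4755 -0.2833  0.0057] 94.88072029871095
(265, 150) [ 0.482  -0.2836  0.0067] 79.3133100873873
(480, 130) [ 0.4966 -0.2927  0.004 ] 37.2363778985013
(575, 175) [ 0.5007 -0.3012  0.0042] 14.54235766217087
(625, 190) [ 0.5014 -0.3089  0.0003] -4.112630290499322
(125, 235) [ 0.4627 -0.2919  0.0016] 132.76665670975584
(195, 165) [ 0.4735 -0.2861  0.0027] 103.32290474186709
(265, 150) [ 0.4807 -0.2856  0.0047] 86.00603097491773
(480, 130) [ 0.4964 -0.293   0.0037] 43.42901023118813
(575, 175) [ 0.5012 -0.3003  0.005 ] 22.52178884020353
(625, 190) [ 0.5028 -0.3062  0.003 ] 7.971501733590634
```

```bash
cat > g.py <<'E'
from h import *
import sys
R0=tool([0,0,-1],[.84,-.54,0]);go([.479,-.308,float(sys.argv[1])],R0)
E
python3 g.py .12
```

```text
t 3.18 p [ 0.5286 -0.2225  0.1177] shift/4cm [1.2799 0.0228 2.1128] turn/4deg [0.5701 8.1329 0.0715] F [0.3369 0.5362 0.3288] q [-0.3998  0.7191  0.7415  1.5029  0.0804  1.2555 -0.3142]
```

```bash
python3 -m creep '[[1,[0.1,0,0.2],[0.2,1,0]],[1,[0.1,0,0.2],[0.2,1,0]],[1,[0.1,0,0.25],[0.2,1,0]],[1,[0.1,0,0.25],[0,1,0]],[1,[0.1,0,0.3],[0,1,0]],[1,[0.05,0,0.3],[0,1,0]],[1,[0,0,0.3],[0,1,0]],[1,[0,0,0.3],[0,1,0]],[1,[0,0,0.2],[0,0.3,0]],[1,[0,0,0],[0,0,0]]]'; python3 g.py .10
```

```text
time_s: 4.02
ee_pos: [0.4842, -0.3085, 0.1418]
ee_rot: [1.672, 0.875, -1.546]
force: [-0.2, -0.9, -0.2]
gripper_width: 0.998
t 4.02 p [ 0.4842 -0.3085  0.1418] shift/4cm [ 1.0333 -0.1591  0.1168] turn/4deg [ 0.0796 -0.7927 -0.6003] F [-0.1659 -0.948  -0.1865] q [ 0.1387  0.438   0.5956  1.6408 -0.335   1.1173  0.265 ]
```

```bash
python3 -m creep '[[1,[0.3,-0.1,0.1],[0,-0.6,-0.5]],[1,[0.5,-0.05,0],[0,-0.2,-0.1]],[1,[0.2,0,0],[0,0,0]],[1,[0,0,0],[0,0,0]]]'; python3 g.py .034
```

```text
time_s: 4.35
ee_pos: [0.4798, -0.3122, 0.1094]
ee_rot: [1.619, 0.869, -1.606]
force: [-0.2, 0.5, 0.4]
gripper_width: 1.001
t 4.35 p [ 0.4798 -0.3122  0.1094] shift/4cm [ 1.8829 -0.1005 -0.0781] turn/4deg [-0.0004  0.0012 -0.2109] F [-0.2225  0.4798  0.3982] q [ 0.1161  0.4902  0.6011  1.6569 -0.3088  1.0754  0.2353]
```

```bash
python3 -m creep '[[1,[0.3,-0.05,-0.05],[0,0,-0.2]],[1,[0.4,-0.05,-0.03],[0,0,0]],[1,[0.4,0,0],[0,0,0]],[1,[0.4,0,0],[0,0,0]],[1,[0.3,0,0],[0,0,0]],[1,[0,0,0],[0,0,0]],[1,[0,0,0],[0,0,0]]]'; python3 g.py .034
```

```text
time_s: 4.93
ee_pos: [0.4849, -0.303, 0.0374]
ee_rot: [1.616, 0.885, -1.602]
force: [0.3, 0.2, 0.1]
gripper_width: 0.997
t 4.93 p [ 0.4849 -0.303   0.0374] shift/4cm [ 0.0831 -0.0583  0.1833] turn/4deg [ 0.1294 -0.0697 -0.0916] F [0.3262 0.2243 0.1468] q [ 0.1378  0.5797  0.5541  1.7178 -0.3707  0.9431  0.2757]
```

```bash
python3 -m creep '[[1,[0.1,-0.05,0.18],[0.1,0,0]],[1,[0,0,0],[0,0,0]],[1,[0,0,0],[0,0,0]]]'; python3 g.py .034; python3 - <<'E'
from h import *
cv2.imwrite("pics/w4.png",cams.grab_frame("wrist"))
E
```

```text
time_s: 5.18
ee_pos: [0.4803, -0.3089, 0.0346]
ee_rot: [1.621, 0.878, -1.605]
force: [0.8, 0.9, -0.2]
gripper_width: 1.006
t 5.18 p [ 0.4803 -0.3089  0.0346] shift/4cm [ 0.0156 -0.0393 -0.0016] turn/4deg [ 0.035  -0.0748 -0.1302] F [ 0.7824  0.85   -0.2267] q [ 0.1498  0.5809  0.5546  1.7248 -0.3751  0.9334  0.2862]
```

View pics/w4.png

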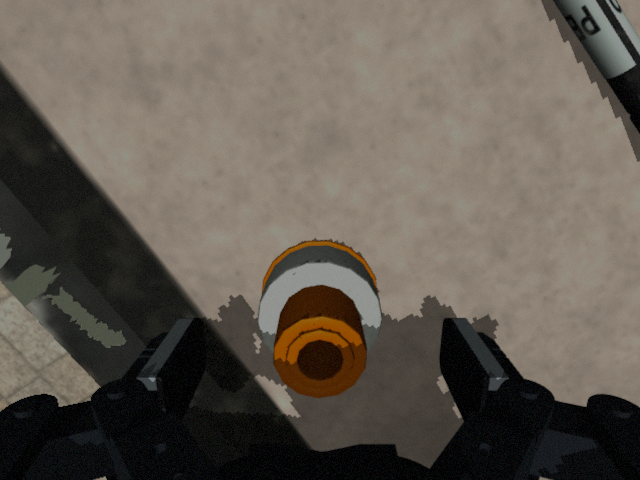

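Collar centred between the jaws at (320,358). Close.

```bash
python3 - <<'E'
from h import *
print(onz(cam("wrist"),(320,358),.061),state()[1])
E
python3 -m creep '[[0,[0,0,0],[0,0,0]],[0,[0,0,0],[0,0,0]],[0,[0,0,0],[0,0,0]],[0,[0,0,0],[0,0,0]],[0,[0,0,0],[0,0,0]],[0,[0,0,0],[0,0,0]],[0,[0,0,0],[0,0,0]],[0,[0,0,0],[0,0,0]]]' 60;python3 g.py .034
```

```text
[ 0.4792 -0.3089  0.061 ] [ 0.4799 -0.3094  0.0348]
time_s: 5.9
ee_pos: [0.4807, -0.3105, 0.037]
ee_rot: [1.623, 0.874, -1.603]
force: [-0.5, 0.5, 0.8]
gripper_width: 0.363
t 5.90 p [ 0.4807 -0.3105  0.037 ] shift/4cm [ 0.0733 -0.0706 -0.0295] turn/4deg [ 0.019 -0.071 -0.181] F [-0.5222  0.5326  0.8114] q [ 0.1503  0.5777  0.5563  1.7233 -0.374   0.9344  0.2859]
```

```bash
python3 -m creep '[[0,[-0.3,0,0],[0,0,0]],[0,[-0.8,0,0],[0,0,0]],[0,[-1,0,0],[0,0,0]],[0,[-1,0,0],[0,0,0]],[0,[-0.9,0,0],[0,0,0]],[0,[-0.3,0,0],[0,0,0]],[0,[0,0,0],[0,0,0]],[0,[0,0,0],[0,0,0]]]'; python3 - <<'E'
from h import *
import pickle
s,p,R=state();w=cam("wrist");im=cams.grab_frame("wrist");cv2.imwrite("pics/w5.png",im);pickle.dump((p,R.as_rotvec(),w),open("w5.pkl","wb"))
print(p,s["force"],s["joint_positions"])
for n in("top","scene"): cv2.imwrite(f"pics/{n}5.png",cams.grab_frame(n))
print(proj(w,p))
E
```

```text
time_s: 6.57
ee_pos: [0.4758, -0.3084, 0.2175]
ee_rot: [1.622, 0.879, -1.61]
force: [-0.5, -0.0, -2.3]
gripper_width: 0.356
[ 0.4758 -0.3084  0.2175] [-0.4573 -0.0066 -2.3046] [ 0.0887  0.3923  0.6394  1.5111 -0.2433  1.3125  0.1812]
[321.753  320.6548]
```

View pics/w5.png

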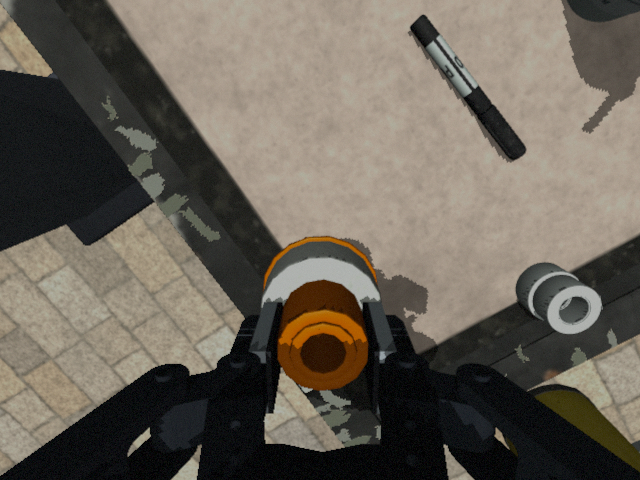

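View pics/scene5.png

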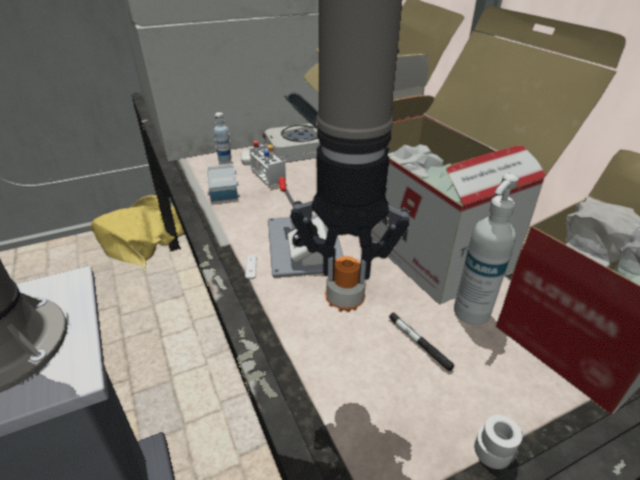

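```bash
python3 - <<'E'
from h import *
import pickle
p,rv,w=pickle.load(open("w5.pkl","rb"));R=Ro.from_rotvec(rv)
im=cv2.imread("pics/w5.png")
X=onplane(w,(322.5,352),p+R.apply([-.024,0,0]),R.apply([1,0,0])); print("bore in tool",R.inv().apply(X-p))
z=im[225:400,240:420]; cv2.imwrite("pics/w5z.png",cv2.resize(cv2.convertScaleAbs(z,alpha=1.5,beta=20),(617,600),interpolation=cv2.INTER_CUBIC))
s=cv2.imread("pics/scene5.png")[250:320,310:390]; cv2.imwrite("pics/s5z.png",cv2.resize(cv2.convertScaleAbs(s,alpha=1.3,beta=20),(680,595),interpolation=cv2.INTER_CUBIC))
E
```

```text
bore in tool [-0.024   0.0003 -0.0011]
```

View pics/w5z.png

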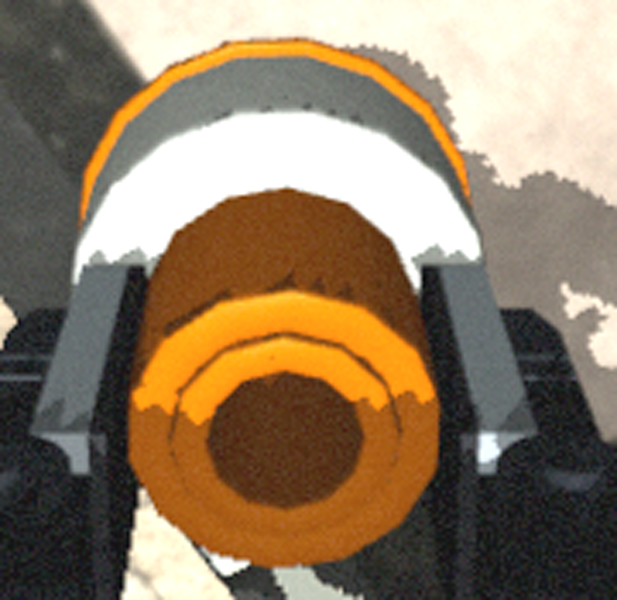

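View pics/s5z.png

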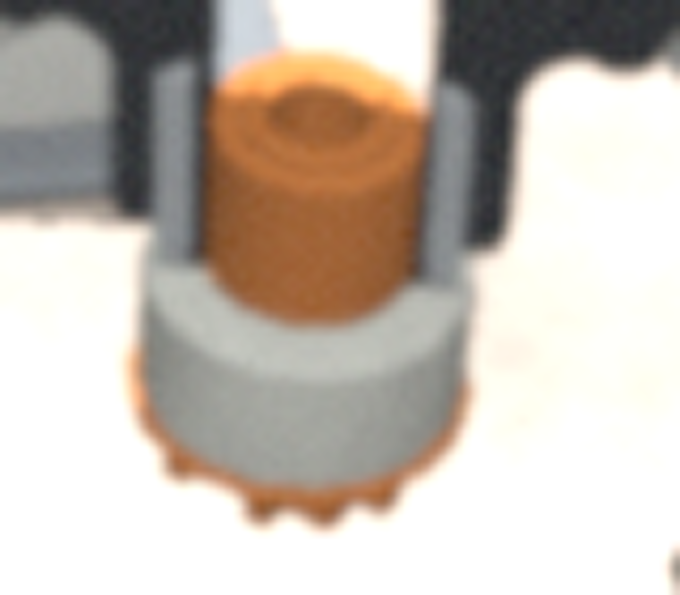

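```bash
python3 - <<'E'
from h import *
import pickle
def hit(C,uv,c,r=.024):
    o,d=ray(C,uv); a=d[:2]@d[:2];b=2*(o[:2]-c)@d[:2];q=(o[:2]-c)@(o[:2]-c)-r*r
    D=b*b-4*a*q
    if D<0: return None
    X=o+d*(-b-D**.5)/(2*a); v=X[:2]-c; return X[2],np.degrees(np.arctan2(v[1],v[0]))
p,rv,w=pickle.load(open("w5.pkl","rb"));R=Ro.from_rotvec(rv)
S=cam("scene");c0=(p+R.apply([0,.0003,-.0011]))
zs=lambda u,v:(310+(u+.5)*80/680-.5,250+(v+.5)*70/595-.5)
# axis correction from image: collar bore at (315,115), roll centre column
print(proj(S,c0+[0,0,.024]),zs(316,116))
def sh(C,uv,X): # shift of axis centre s.t. projection matches at that depth
    return onz(C,uv,X[2])[:2]
cc=sh(S,zs(316,116),c0+[0,0,.024]); print(c0,cc)
for u in[(165,460),(195,470),(245,500),(262,510),(280,505),(322,515),(345,505),(380,500),(395,490)]:
    print(u,hit(S,zs(*u),cc))
w3=pickle.load(open("w3.pkl","rb"))
zp=lambda u,v:(283+(u+.5)*90/800-.5,220+(v+.5)*45/400-.5)
cc=onz(w3,(327,319.5),.061)[:2];print(cc)
for u in[(125,235),(195,165),(230,150),(265,150),(335,120),(452,120),(480,130),(575,175),(600,180),(625,190)]: print(u,hit(w3,zp(*u),cc))
E
```

```text
[349.0098 261.1798] (346.7352941176471, 263.20588235294116)
[ 0.4766 -0.3076  0.2175] [ 0.4723 -0.3099]
(165, 460) (np.float64(0.18601489989547676), np.float64(-174.2715526504678))
(195, 470) (np.float64(0.18918079809424332), np.float64(-158.20530323354495))
(245, 500) (np.float64(0.18772777866625395), np.float64(-137.7707974886025))
(262, 510) (np.float64(0.18657652811720388), np.float64(-131.52729318973962))
(280, 505) (np.float64(0.18820406564862185), np.float64(-125.33155791242848))
(322, 515) (np.float64(0.18647703403501442), np.float64(-110.65707825943532))
(345, 505) (np.float64(0.1880183819759283), np.float64(-102.718457883091))
(380, 500) (np.float64(0.1872098685935708), np.float64(-89.51835753163108))
(395, 490) (np.float64(0.1880254472412285), np.float64(-83.49126846028817))
[ 0.4803 -0.308 ]
(125, 235) (np.float64(0.0025354007983843796), np.float64(134.89825781152092))
(195, 165) (np.float64(0.004254786081438311), np.float64(104.05213186507376))
(230, 150) (np.float64(0.004757658285353905), np.float64(94.86339836355886))
(265, 150) (np.float64(0.0062761318814963385), np.float64(86.70203341343245))
(335, 120) (np.float64(0.004811767603709716), np.float64(72.42224837238705))
(452, 120) (np.float64(0.00494529266473831), np.float64(49.93835314531269))
(480, 130) (np.float64(0.005552245676459983), np.float64(44.45547288470484))
(575, 175) (np.float64(0.007069230488301992), np.float64(24.010833403107757))
(600, 180) (np.float64(0.0061121454466247505), np.float64(17.52946764868966))
(625, 190) (np.float64(0.005250167894976732), np.float64(10.117184438162472))
```

```bash
cat > f.py <<'E'
from h import *
import sys
psi=-.3055;c,s=np.cos(psi),np.sin(psi);D=np.array([[c,-s,0],[s,c,0],[0,0,1]])
z=D@[-.5,0,np.cos(np.pi/6)]; xd=D@[np.cos(np.pi/6),0,.5]; yd=D@[0,1,0]
foot=np.array([.5490,-.0022,.060]); off=np.array([0,.0003,-.0006]); G=.037
def tgt(sh,phi=23.,dx=0,dy=0):
    a=np.radians(phi);R=tool(-z,np.cos(a)*xd+np.sin(a)*yd)
    return foot+z*(sh+G)+dx*xd+dy*yd-R.apply(off),R
if __name__=="__main__":
    sh=float(sys.argv[1]);phi=float(sys.argv[2]) if len(sys.argv)>2 else 23.
    P,R=tgt(sh,phi);go(P,R)
    st,p,Rc=state();q=p+Rc.apply(off)-foot;print("reel s %.4f lat xd %.4f yd %.4f"%(q@z-G,q@xd,q@yd),"F spindle",np.array([st["force"]@xd,st["force"]@yd,st["force"]@z]), "grip",st["gripper_width"])
E
python3 f.py .09
python3 -m creep '[[0,[0,0,-0.5],[-0.6,0,0]],[0,[0,0,-0.9],[-1,0,0]],[0,[0,0,-0.9],[-1,0,0]],[0,[0,0,-0.9],[-1,0,0]],[0,[0,0,-0.9],[-1,0,0]],[0,[0,0,-0.9],[-1,0,0]],[0,[0,0,-0.8],[-1,0,0]],[0,[0,0,-0.5],[-0.5,0,0]],[0,[0,0,0],[0,0,0]],[0,[0,0,0],[0,0,0]]]';python3 f.py .09
```

```text
t 6.72 p [ 0.4747 -0.3074  0.2149] shift/4cm [ 1.1499 -4.0938 -6.9834] turn/4deg [-9.3566 -0.5694  7.6008] F [-0.7156  0.019  -2.3973] q [ 0.0891  0.3949  0.6384  1.5143 -0.2436  1.3122  0.1814]
reel s 0.0864 lat xd 0.0959 yd -0.3129 F spindle [-1.7946 -0.1971 -1.732 ] grip 0.35802457001550314
time_s: 7.55
ee_pos: [0.5508, -0.061, 0.1919]
ee_rot: [1.239, 1.216, -1.28]
force: [0.1, 0.3, -1.1]
gripper_width: 0.357
t 7.55 p [ 0.5508 -0.061   0.1919] shift/4cm [ 0.6292 -1.6539 -1.8299] turn/4deg [-2.1563 -2.5221  7.6975] F [ 0.0633  0.2563 -1.1411] q [-0.2407  0.3927  0.4463  1.5357 -0.1738  1.2944  0.1705]
reel s 0.0675 lat xd 0.0829 yd -0.0548 F spindle [-0.5851  0.2635 -0.9799] grip 0.35708457233506097
```

```bash
python3 -m creep '[[0,[-0.1,-0.3,-0.3],[-0.25,-0.3,0.9]],[0,[-0.1,-0.3,-0.3],[-0.25,-0.3,1]],[0,[-0.1,-0.2,-0.3],[-0.25,-0.3,1]],[0,[0,-0.2,-0.3],[-0.25,-0.3,1]],[0,[0,-0.2,-0.2],[-0.25,-0.3,1]],[0,[0,-0.2,-0.2],[-0.25,-0.3,1]],[0,[0,-0.1,-0.2],[-0.2,-0.3,1]],[0,[0,0,-0.1],[0,0,0.6]],[0,[0,0,0],[0,0,0]],[0,[0,0,0],[0,0,0]]]';python3 f.py .075
```

```text
time_s: 8.38
ee_pos: [0.4792, 0.0006, 0.172]
ee_rot: [1.234, 0.77, -0.905]
force: [-0.3, -0.1, -0.6]
gripper_width: 0.359
t 8.38 p [0.4792 0.0006 0.172 ] shift/4cm [ 0.4593  0.224  -0.3927] turn/4deg [-0.5769 -0.0004  0.4248] F [-0.2905 -0.1177 -0.6338] q [-0.5788 -0.0795  0.3314  2.2252  0.5042  0.6241 -0.5484]
reel s 0.0936 lat xd -0.0023 yd -0.0177 F spindle [-0.5262 -0.1996 -0.4281] grip 0.3586806472533068
```

```bash
python3 -m creep '[[0,[0.1,0.1,-0.2],[-0.5,0,0.4]],[0,[0.2,0.1,-0.2],[-0.1,0,0]],[0,[0.1,0,0],[0,0,0]],[0,[0,0,0],[0,0,0]],[0,[0,0,0],[0,0,0]]]';python3 f.py .058
```

```text
time_s: 8.8
ee_pos: [0.4958, 0.0059, 0.1581]
ee_rot: [1.209, 0.758, -0.881]
force: [-0.1, -0.3, -1.0]
gripper_width: 0.364
t 8.80 p [0.4958 0.0059 0.1581] shift/4cm [ 0.4122  0.0052 -0.2101] turn/4deg [-0.1601  0.1482  0.1353] F [-0.0616 -0.3202 -0.955 ] q [-0.5765 -0.0237  0.3253  2.2285  0.5547  0.5601 -0.5871]
reel s 0.0746 lat xd 0.0031 yd -0.0076 F spindle [-0.445  -0.3239 -0.8458] grip 0.36373546919014
```

```bash
python3 -m creep '[[0,[0.15,0,-0.22],[-0.15,0.15,0.13]],[0,[0.15,0,0],[0,0,0]],[0,[0,0,0],[0,0,0]],[0,[0,0,0],[0,0,0]]]';python3 f.py .055; python3 - <<'E'
from h import *
for n,a in(("scene",(225,165)),("top",(215,190))):
    im=cams.grab_frame(n);cv2.imwrite(f"pics/{n}6.png",im);u,v=a
    cv2.imwrite(f"pics/{n}6z.png",cv2.resize(im[v:v+120,u:u+160],(800,600),interpolation=cv2.INTER_CUBIC))
cv2.imwrite("pics/w6.png",cams.grab_frame("wrist"))
E
```

```text
time_s: 9.13
ee_pos: [0.503, 0.0083, 0.1468]
ee_rot: [1.211, 0.759, -0.869]
force: [-0.2, -1.0, -1.6]
gripper_width: 0.354
t 9.13 p [0.503  0.0083 0.1468] shift/4cm [ 0.1663 -0.0333 -0.0989] turn/4deg [-0.1078  0.0686  0.0239] F [-0.2216 -1.0036 -1.552 ] q [-0.5716  0.0081  0.3303  2.2356  0.5652  0.5115 -0.5982]
reel s 0.0617 lat xd 0.0028 yd -0.0031 F spindle [-0.6976 -1.0238 -1.3894] grip 0.3536506882151188
```

View pics/scene6z.png

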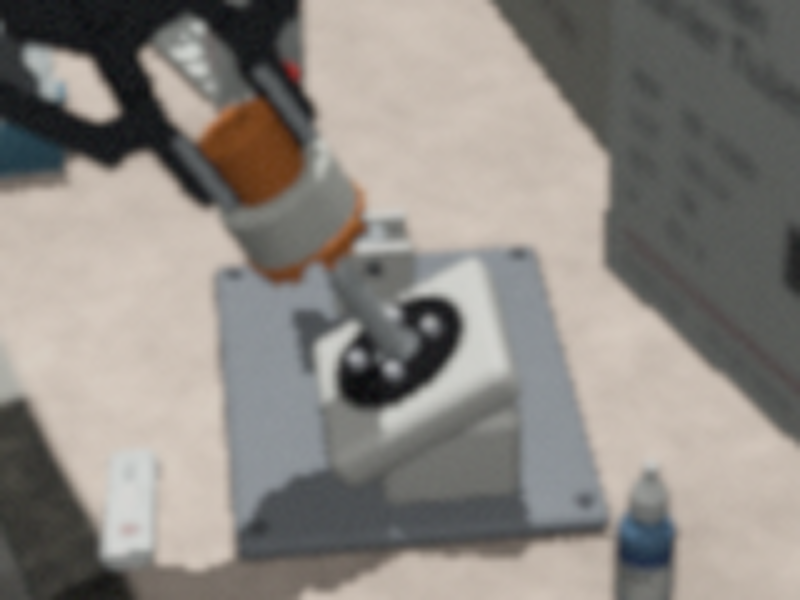

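View pics/top6z.png

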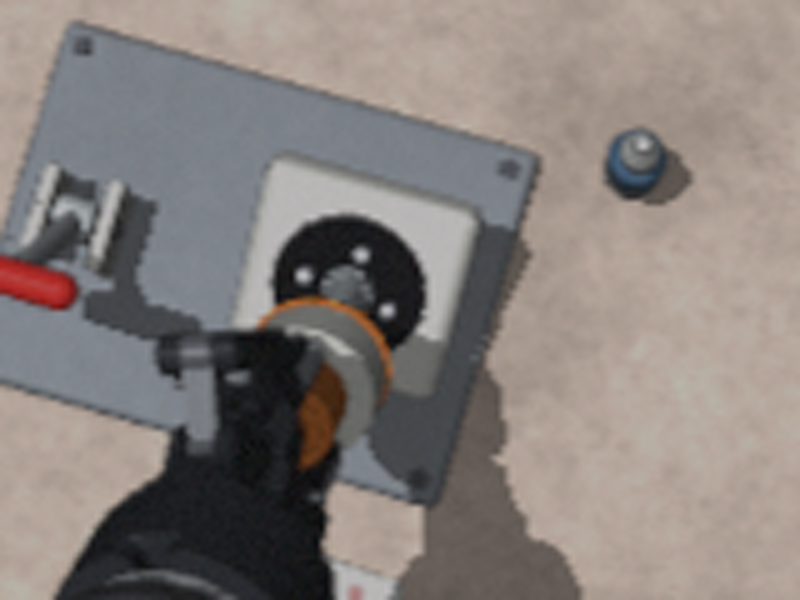

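View pics/w6.png

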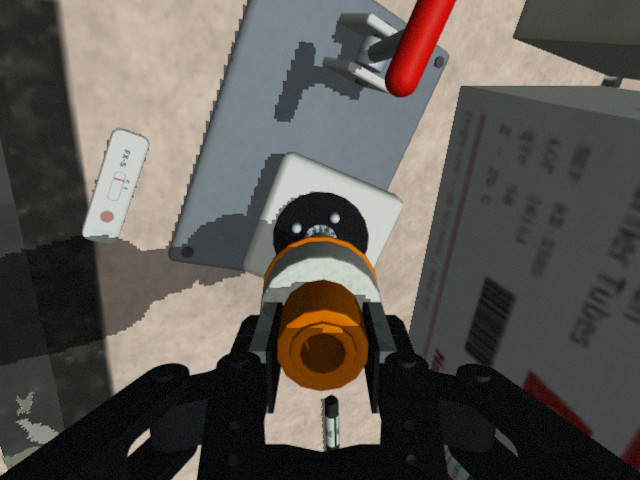

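```bash
python3 - <<'E'
from h import *
from f import *
s,p,R=state();w=cam("wrist");S=cam("scene");T=cam("top")
for nm,x in(("bore top",[-.024,0.0003,-.0006]),("coll rim far",[-.024,0,-.0166]),("coll near",[-.024,0,.0154]),("flange far z8",[.029,0,-.0271]),("roll far z8 r24",[.037,0,-.0246])): print(nm,proj(w,p+R.apply(x)))
for n,C,(u0,v0) in(("scene",S,(225,165)),("top",T,(215,190))):
    im=cv2.imread(f"pics/{n}6z.png")
    q=lambda X:tuple(int(k) for k in ((proj(C,X)-[u0,v0]+.5)*5-.5))
    for a,col in((-.024,(255,0,0)),(.004,(255,0,0)),(.037,(0,255,0))):
        r=.016 if a<.01 else .024
        pts=np.array([q(p+R.apply([a,r*np.cos(t),-.0006+r*np.sin(t)])) for t in np.linspace(0,6.28,40)]);cv2.polylines(im,[pts],True,col,1)
    cv2.line(im,q(p+R.apply([-.03,0,-.0006])),q(p+R.apply([.09,0,-.0006])),(255,0,255),1)
    cv2.line(im,q(foot),q(foot+.048*z),(0,255,255),1)
    cv2.imwrite(f"pics/{n}6o.png",im)
E
```

```text
bore top [323.5649 352.83  ]
coll rim far [322.6544 309.578 ]
coll near [322.6837 393.1203]
flange far z8 [322.5879 233.4681]
roll far z8 r24 [322.5841 233.9413]
```

View pics/scene6o.png

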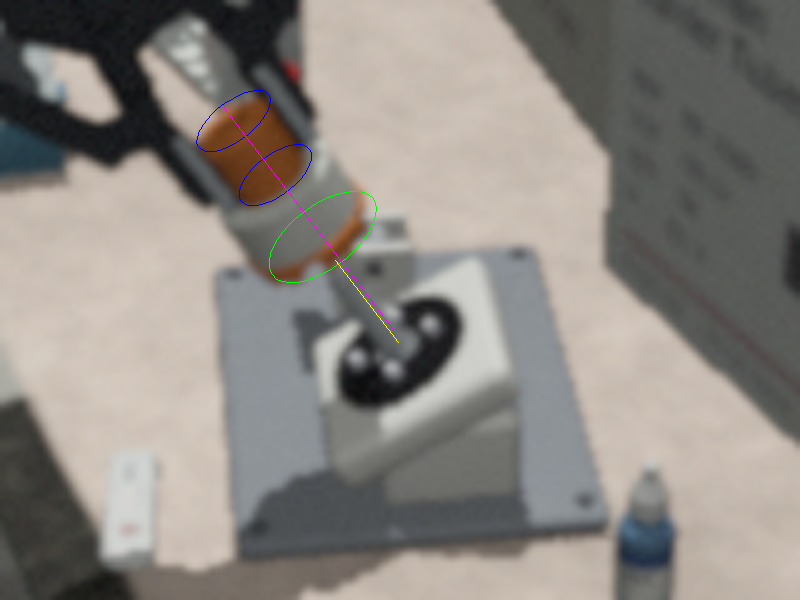

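View pics/top6o.png

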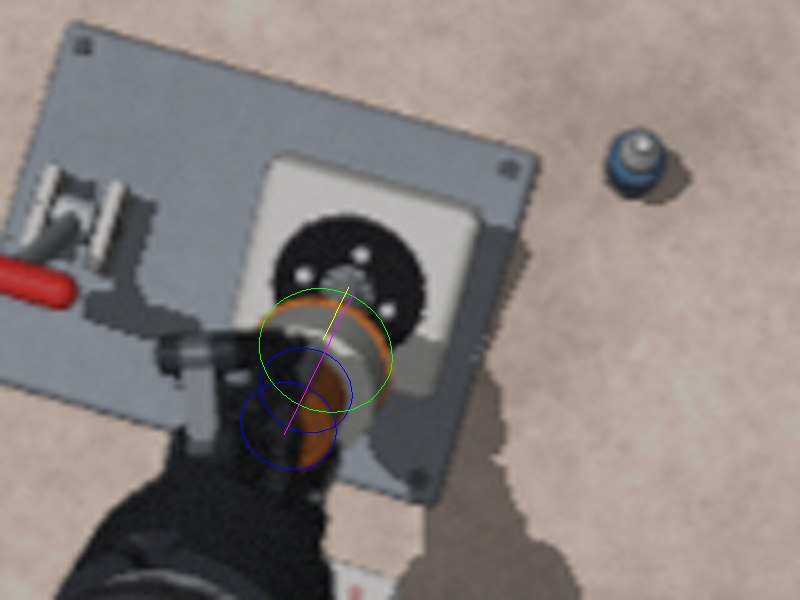

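```bash
python3 - <<'E'
from h import *
from f import *
s,p,R=state()
for n,(u0,v0) in(("scene",(255,175)),("top",(255,240))):
    C=cam(n);im=cv2.imread(f"pics/{n}6.png")[v0:v0+60,u0:u0+60]
    im=cv2.resize(im,(600,600),interpolation=cv2.INTER_CUBIC)
    q=lambda X:tuple(int(k) for k in ((proj(C,X)-[u0,v0]+.5)*10-.5))
    for a,r,col in((-.024,.016,(255,0,0)),(.004,.016,(255,0,0)),(.004,.0265,(0,255,0)),(.029,.0265,(0,255,0))):
        pts=np.array([q(p+R.apply([a,r*np.cos(t),-.0006+r*np.sin(t)])) for t in np.linspace(0,6.28,40)]);cv2.polylines(im,[pts],True,col,1)
    cv2.imwrite(f"pics/{n}6q.png",im)
E
```

```text
(no output)
```

View pics/scene6q.png

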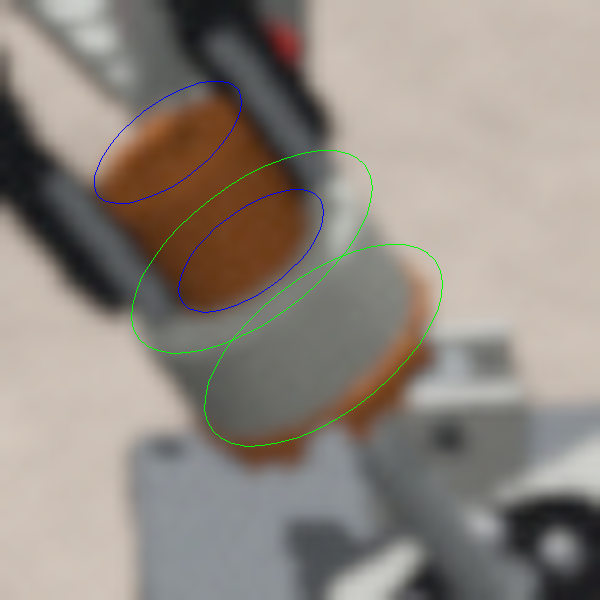

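View pics/top6q.png

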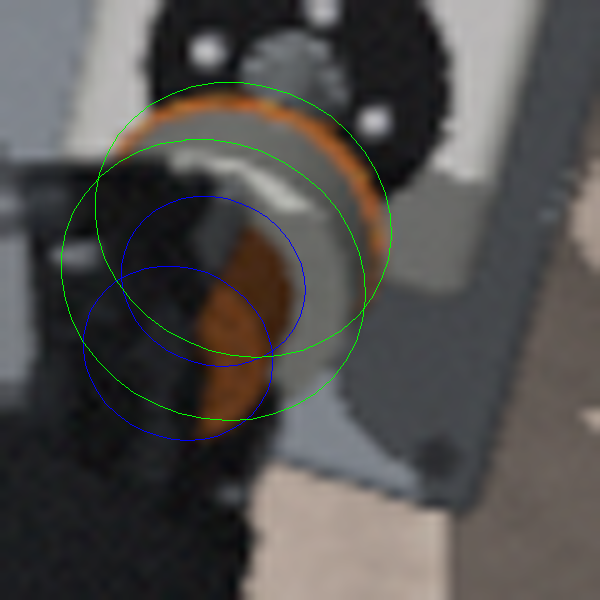

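```bash
python3 - <<'E'
from h import *
from f import *
P,R=tgt(.056,23,0,.001);go(P,R)
E
python3 -m creep '[[0,[0.05,-0.02,-0.12],[-0.1,0.5,0]],[0,[0,0,0],[0,0,0]],[0,[0,0,0],[0,0,0]]]';python3 f.py .055
```

```text
t 9.28 p [0.503  0.0087 0.1471] shift/4cm [ 0.1486 -0.0283 -0.1128] turn/4deg [-0.1046  0.0591  0.0121] F [ 0.076   0.5283 -1.5135] q [-0.572   0.0073  0.3299  2.2358  0.5654  0.5113 -0.5986]
time_s: 9.53
ee_pos: [0.5033, 0.0132, 0.1448]
ee_rot: [1.224, 0.789, -0.845]
force: [0.6, 0.1, -1.5]
gripper_width: 0.36
t 9.53 p [0.5033 0.0132 0.1448] shift/4cm [ 0.1382 -0.0322  0.0337] turn/4deg [-0.0108 -0.4521 -0.0036] F [ 0.5581  0.1219 -1.5484] q [-0.5584  0.0049  0.3409  2.2382  0.4887  0.4822 -0.5029]
reel s 0.0606 lat xd 0.0007 yd 0.0016 F spindle [-0.345   0.2842 -1.5888] grip 0.3602953662424228
```

```bash
python3 - <<'E'
from h import *
a=cams.grab_frame("scene")[185:275,255:345];b=cams.grab_frame("top")[235:295,245:305];c=cams.grab_frame("wrist")[180:400,230:420]
cv2.imwrite("pics/m7.png",cv2.hconcat([cv2.resize(x,(400,400),interpolation=cv2.INTER_CUBIC) for x in(a,c)]))
E
```

```text
(no output)
```

View pics/m7.png

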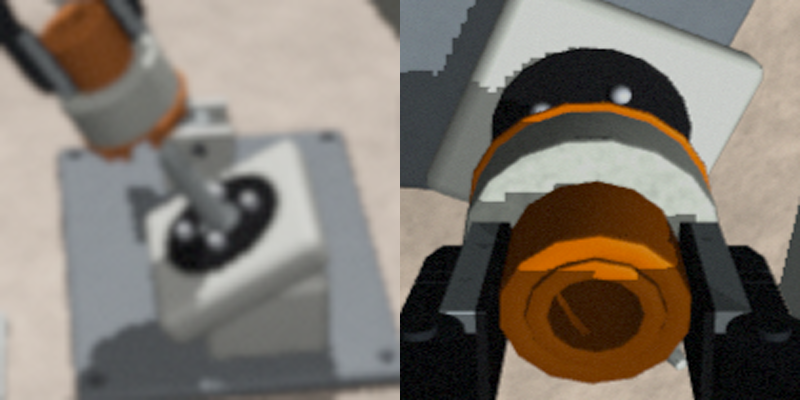

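```bash
python3 -m creep '[[0,[0.12,0,0],[0,0,0]],[0,[0.15,0,0],[0,0,0]],[0,[0.15,0,0],[0,0,0]],[0,[0,0,0],[0,0,0]],[0,[0,0,0],[0,0,0]]]';python3 f.py .045
```

```text
time_s: 10.1
ee_pos: [0.5124, 0.0104, 0.1291]
ee_rot: [1.221, 0.788, -0.845]
force: [-0.2, -1.0, 0.4]
gripper_width: 0.357
t 10.10 p [0.5124 0.0104 0.1291] shift/4cm [-0.0714 -0.041   0.0258] turn/4deg [ 0.011  -0.4228 -0.0032] F [-0.1569 -1.003   0.3998] q [-0.548   0.053   0.3521  2.2408  0.4911  0.4283 -0.5022]
reel s 0.0422 lat xd 0.0011 yd 0.0017 F spindle [ 0.3316 -1.0038  0.2702] grip 0.3570489766473052
```

```bash
python3 -m creep '[[0,[0.1,-0.02,0.02],[0,0,0]],[0,[0.12,0,0],[0,0,0]],[0,[0.12,0,0],[0,0,0]],[0,[0,0,0],[0,0,0]]]';python3 f.py .03;python3 - <<'E'
from h import *
a=cams.grab_frame("scene")[185:275,255:345];c=cams.grab_frame("wrist")[180:400,230:420]
cv2.imwrite("pics/m8.png",cv2.hconcat([cv2.resize(x,(400,400),interpolation=cv2.INTER_CUBIC) for x in(a,c)]))
E
```

```text
time_s: 10.43
ee_pos: [0.5196, 0.0067, 0.1164]
ee_rot: [1.222, 0.786, -0.845]
force: [1.3, -0.6, -2.1]
gripper_width: 0.357
t 10.43 p [0.5196 0.0067 0.1164] shift/4cm [-0.0712 -0.0408 -0.0114] turn/4deg [-0.0053 -0.406  -0.0192] F [ 1.271  -0.5922 -2.0594] q [-0.536   0.0915  0.3612  2.2431  0.4907  0.3823 -0.4989]
reel s 0.0272 lat xd 0.0017 yd 0.0003 F spindle [ 0.1743 -0.1825 -2.4786] grip 0.3565039322386452
```

View pics/m8.png

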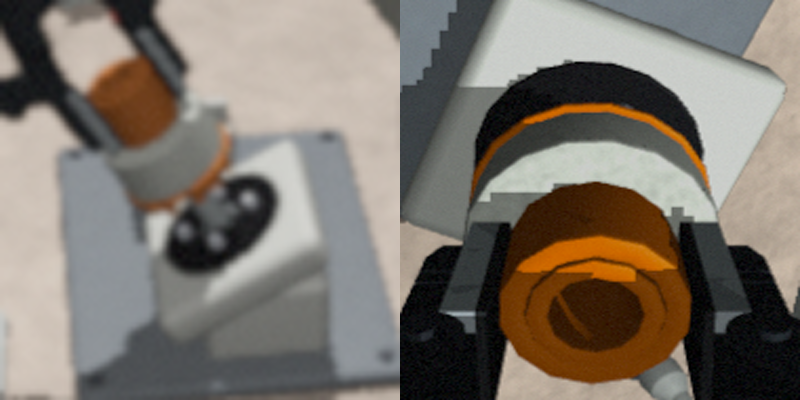

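```bash
python3 -m creep '[[0,[0.1,-0.02,0],[0,-0.1,0]],[0,[0.12,-0.02,0],[0,0,0]],[0,[0.1,0,0],[0,0,0]],[0,[0,0,0],[0,0,0]],[0,[0,0,0],[0,0,0]]]';python3 f.py .006
```

```text
time_s: 10.95
ee_pos: [0.5257, 0.005, 0.1052]
ee_rot: [1.22, 0.779, -0.847]
force: [0.6, -0.8, -0.5]
gripper_width: 0.353
t 10.95 p [0.5257 0.005  0.1052] shift/4cm [ 0.2073 -0.041   0.0027] turn/4deg [-0.0103 -0.3128 -0.0565] F [ 0.6206 -0.7588 -0.5133] q [-0.5377  0.1266  0.3708  2.2456  0.5174  0.3456 -0.5305]
reel s 0.0143 lat xd 0.0015 yd 0.0006 F spindle [ 0.4536 -0.537  -0.8545] grip 0.3531480469164384
```

```bash
python3 -m creep '[[0,[0.08,-0.02,0],[0,0,0]],[0,[0.08,0,0],[0,0,0]],[0,[0.06,0,0],[0,0,0]],[0,[0.05,0,0],[0,0,0]],[0,[0,0,0],[0,0,0]],[0,[0,0,0],[0,0,0]]]';python3 f.py .0;python3 - <<'E'
from h import *
a=cams.grab_frame("scene")[185:275,255:345];c=cams.grab_frame("wrist")[140:400,200:440]
cv2.imwrite("pics/m9.png",cv2.hconcat([cv2.resize(x,(400,400),interpolation=cv2.INTER_CUBIC) for x in(a,c)]))
E
```

```text
time_s: 11.45
ee_pos: [0.5312, 0.0033, 0.095]
ee_rot: [1.221, 0.778, -0.846]
force: [0.9, -1.0, -0.1]
gripper_width: 0.357
t 11.45 p [0.5312 0.0033 0.095 ] shift/4cm [ 0.0656 -0.0377  0.0005] turn/4deg [-0.0226 -0.3158 -0.0727] F [ 0.9224 -1.0225 -0.1137] q [-0.5294  0.1579  0.3757  2.2458  0.5197  0.3102 -0.5335]
reel s 0.0026 lat xd 0.0014 yd 0.0005 F spindle [ 0.9713 -0.6978 -0.6921] grip 0.3570753176900479
```

View pics/m9.png

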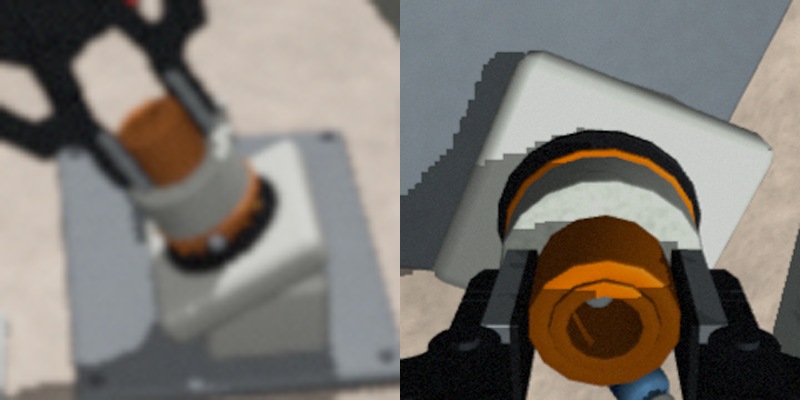

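```bash
python3 -m creep '[[0,[0.05,-0.02,0],[0,0,0]],[0,[0.04,0,0],[0,0,0]],[0,[0,0,0],[0,0,0]]]';python3 f.py .0; python3 -m creep '[[0,[0.05,0,0],[0,0,0]],[0,[0.04,0,0],[0,0,0]],[0,[0,0,0],[0,0,0]]]';python3 f.py .0
```

```text
time_s: 11.8
ee_pos: [0.5322, 0.0031, 0.0924]
ee_rot: [1.222, 0.778, -0.845]
force: [-2.0, -2.4, 3.4]
gripper_width: 0.359
t 11.80 p [0.5322 0.0031 0.0924] shift/4cm [-0.0044 -0.0285  0.0065] turn/4deg [-0.0244 -0.3233 -0.0867] F [-1.9942 -2.4498  3.3699] q [-0.5283  0.1651  0.3773  2.2473  0.5226  0.3002 -0.5368]
reel s -0.0001 lat xd 0.0010 yd 0.0007 F spindle [ 0.676  -2.9362  3.5009] grip 0.35914703795601033
time_s: 12.05
ee_pos: [0.5321, 0.0032, 0.0928]
ee_rot: [1.223, 0.778, -0.846]
force: [2.1, -3.2, -2.5]
gripper_width: 0.361
t 12.05 p [0.5321 0.0032 0.0928] shift/4cm [ 0.0068 -0.0313  0.0056] turn/4deg [-0.0425 -0.3267 -0.0886] F [ 2.11   -3.2214 -2.5204] q [-0.528   0.1639  0.3768  2.2472  0.5217  0.3013 -0.5369]
reel s 0.0003 lat xd 0.0011 yd 0.0007 F spindle [ 1.3216 -2.4376 -3.6733] grip 0.3607469678041259
```

```bash
python3 - <<'E'
from h import *
S=cam("scene")
from f import *
im=cams.grab_frame("scene");cv2.imwrite("pics/s10.png",im)
a=im[205:250,270:330];a=cv2.resize(a,(800,600),interpolation=cv2.INTER_CUBIC)
cv2.imwrite("pics/s10z.png",cv2.convertScaleAbs(a,alpha=1.4,beta=20))
E
```

```text
(no output)
```

View pics/s10z.png

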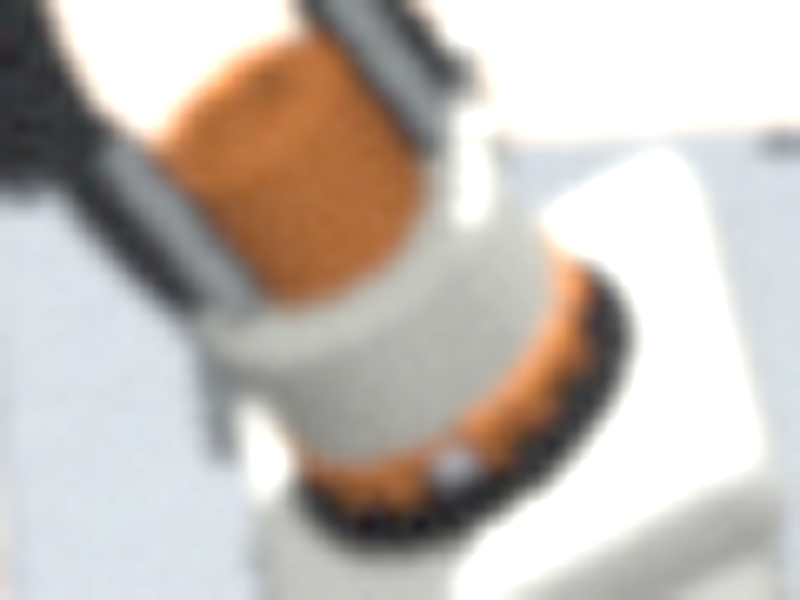

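A lug shows inside the rim slot at (455,465) with flange close to the turntable: it appears home. Release and back off along the axis.

```bash
python3 -m creep '[[0.65,[0,0,0],[0,0,0]],[0.65,[0,0,0],[0,0,0]],[0.65,[0,0,0],[0,0,0]],[0.65,[0,0,0],[0,0,0]],[0.65,[0,0,0],[0,0,0]]]';python3 f.py .0;python3 -m creep '[[0.65,[-0.3,0,0],[0,0,0]],[0.65,[-0.7,0,0],[0,0,0]],[0.65,[-0.7,0,0],[0,0,0]],[0.65,[-0.5,0,0],[0,0,0]],[0.65,[0,0,0],[0,0,0]],[0.65,[0,0,0],[0,0,0]]]'; python3 - <<'E'
from h import *
s,p,R=state();print(p)
w=cam("wrist");im=cams.grab_frame("wrist");cv2.imwrite("pics/w11.png",im)
import pickle;pickle.dump((w,p,R.as_rotvec()),open("w11.pkl","wb"))
im=cams.grab_frame("scene");cv2.imwrite("pics/s11.png",im);a=cv2.resize(im[195:255,260:340],(800,600),interpolation=cv2.INTER_CUBIC)
cv2.imwrite("pics/s11z.png",cv2.convertScaleAbs(a,alpha=1.4,beta=20))
cv2.imwrite("pics/t11.png",cams.grab_frame("top"))
E
```

```text
time_s: 12.52
ee_pos: [0.5324, 0.006, 0.0919]
ee_rot: [1.223, 0.781, -0.841]
force: [-0.5, -0.1, 0.2]
gripper_width: 0.647
t 12.52 p [0.5324 0.006  0.0919] shift/4cm [-0.0077 -0.0365  0.0782] turn/4deg [-0.0077 -0.3823 -0.1098] F [-0.4779 -0.0857  0.1899] q [-0.5291  0.1659  0.3742  2.2478  0.5203  0.2971 -0.537 ]
reel s -0.0002 lat xd 0.0001 yd 0.0035 F spindle [-0.2775 -0.2255  0.3794] grip 0.6470713253172155
time_s: 13.02
ee_pos: [0.4875, 0.0182, 0.1687]
ee_rot: [1.219, 0.785, -0.844]
force: [-0.0, -0.5, -0.3]
gripper_width: 0.647
[0.4875 0.0182 0.1687]
```

View pics/w11.png

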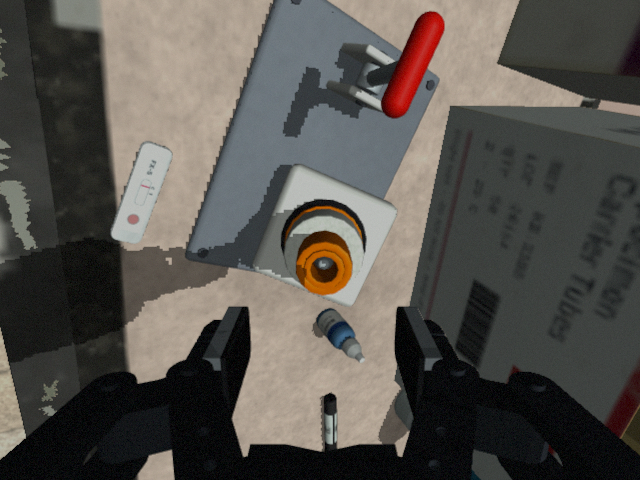

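View pics/s11z.png

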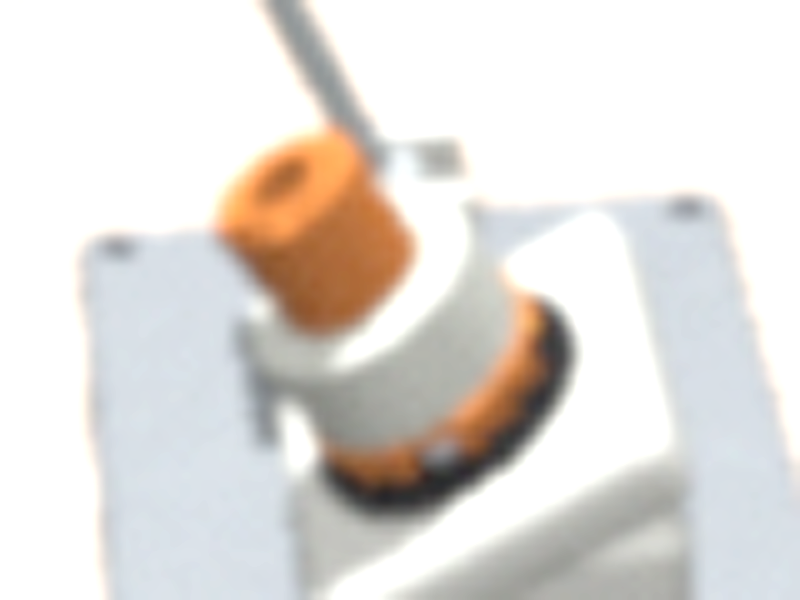

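```bash
python3 - <<'E'
from h import *
from f import *
import pickle
w=pickle.load(open("w11.pkl","rb"))[0];S=cam("scene")
print("exp",foot+.061*z)
b,e=tri(w,(324,267),S,(288,212.8));print(b,e,(b-foot)@z,(b-foot)@xd,(b-foot)@yd)
im=cv2.imread("pics/w11.png")[180:310,260:390];cv2.imwrite("pics/w11z.png",cv2.resize(im,(600,600),interpolation=cv2.INTER_CUBIC))
t=cv2.imread("pics/t11.png")[220:300,240:320];cv2.imwrite("pics/t11z.png",cv2.resize(t,(600,600),interpolation=cv2.INTER_CUBIC))
E
```

```text
exp [0.5199 0.007  0.1128]
[0.5201 0.0071 0.1111] 0.000786543707912372 0.05947647964809579 -0.0007676269112913241 0.00021032634055878513
```

View pics/w11z.png

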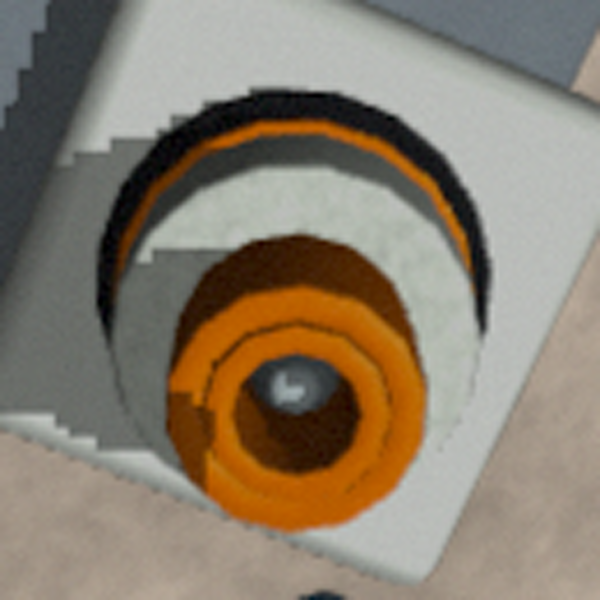

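View pics/t11z.png

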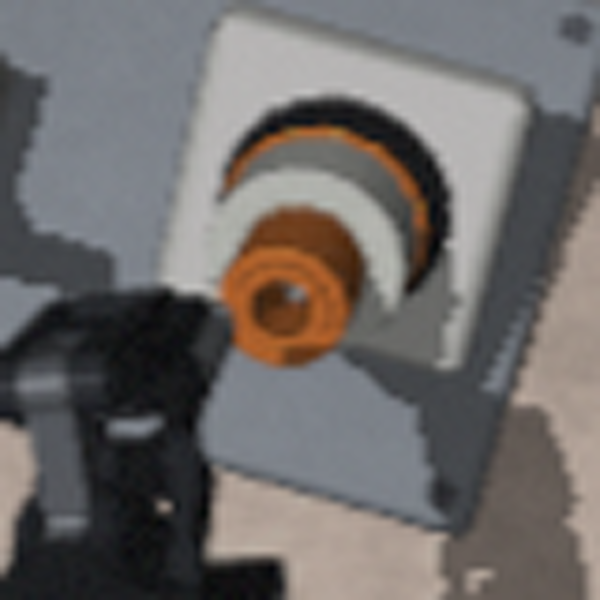

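```bash
cat > l.py <<'E'
from h import *
from f import D,foot
import sys
R=tool([0,0,-1],D@[1,0,0])
def L(x,y,zz): return np.array([foot[0],foot[1],0])+D@[x,y,zz]
if __name__=="__main__":
    x,y,zz=map(float,sys.argv[1:4]);P=L(x,y,zz);print("target",P);go(P,R)
    st,p,_=state();print("disp frame",D.T@(p-[foot[0],foot[1],0]),"Fd",D.T@st["force"])
    S=cam("scene")
E
python3 l.py -.075 .112 .18
```

```text
target [0.5112 0.1272 0.18  ]
t 13.17 p [0.4872 0.0174 0.1673] shift/4cm [-0.3377  1.044  -2.6053] turn/4deg [ 5.7476  1.171  -7.3265] F [ 0.2509 -0.0974  0.3394] q [-0.5911 -0.0663  0.3262  2.2369  0.5123  0.5706 -0.5352]
disp frame [-0.0648  0.0001  0.1673] Fd [ 0.2686 -0.0174  0.3394]
```

```bash
python3 -m creep '[[0.5,[-0.3,0,-0.2],[0.5,0.1,-0.8]],[0.3,[-0.2,0.1,-0.4],[0.7,0.15,-1]],[0,[-0.1,0.15,-0.4],[0.7,0.15,-1]],[0,[0,0.15,-0.4],[0.7,0.15,-1]],[0,[0,0.15,-0.35],[0.7,0.15,-1]],[0,[0,0.15,-0.35],[0.7,0.15,-1]],[0,[0,0.15,-0.35],[0.7,0.15,-0.8]],[0,[0,0.1,-0.2],[0.5,0.1,-0.6]],[0,[0,0,0],[0,0,0]],[0,[0,0,0],[0,0,0]]]' 60;python3 l.py -.075 .112 .18
```

```text
time_s: 14.0
ee_pos: [0.5175, 0.1216, 0.1673]
ee_rot: [1.379, 1.066, -1.468]
force: [-0.6, -0.0, -0.4]
gripper_width: 0.002
target [0.5112 0.1272 0.18  ]
t 14.00 p [0.5175 0.1216 0.1673] shift/4cm [-0.3119 -0.2042 -0.076 ] turn/4deg [0.1754 0.5006 0.5327] F [-0.5933 -0.0214 -0.3795] q [-0.537   0.3637  0.3545  1.6251 -0.118   1.2256 -0.4513]
disp frame [-0.0673  0.1086  0.1673] Fd [-0.5594 -0.1988 -0.3795]
```

```bash
python3 -m creep '[[0,[0.2,-0.2,-0.08],[0.17,0.5,0.5]],[0,[0.4,0,0],[0,0,0]],[0,[0.5,0,0],[0,0,0]],[0,[0.4,0,0],[0,0,0]],[0,[0,0,0],[0,0,0]],[0,[0,0,0],[0,0,0]]]';python3 l.py -.075 .112 .100; python3 - <<'E'
from h import *
im=cams.grab_frame("scene");cv2.imwrite("pics/s12.png",cv2.resize(im[130:270,210:370],(686,600),interpolation=cv2.INTER_CUBIC))
cv2.imwrite("pics/w12.png",cams.grab_frame("wrist"))
E
```

```text
time_s: 14.5
ee_pos: [0.5042, 0.1222, 0.1009]
ee_rot: [1.422, 1.048, -1.437]
force: [1.0, 0.5, 1.0]
gripper_width: -0.001
target [0.5112 0.1272 0.1   ]
t 14.50 p [0.5042 0.1222 0.1009] shift/4cm [ 0.0199  0.1281 -0.1712] turn/4deg [0.0198 0.1096 0.0534] F [0.9929 0.4637 1.0397] q [-0.5411  0.3762  0.3429  1.7861 -0.1407  1.011  -0.4488]
disp frame [-0.0801  0.1052  0.1009] Fd [0.8074 0.7409 1.0397]
```

View pics/s12.png

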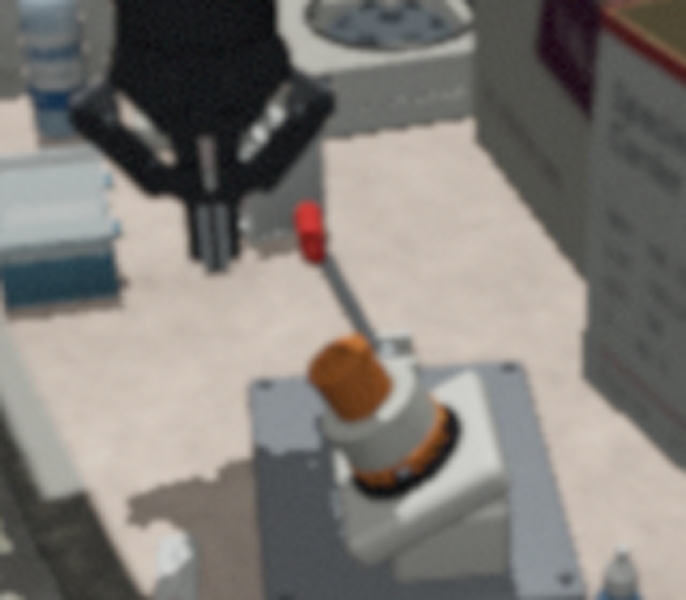

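View pics/w12.png

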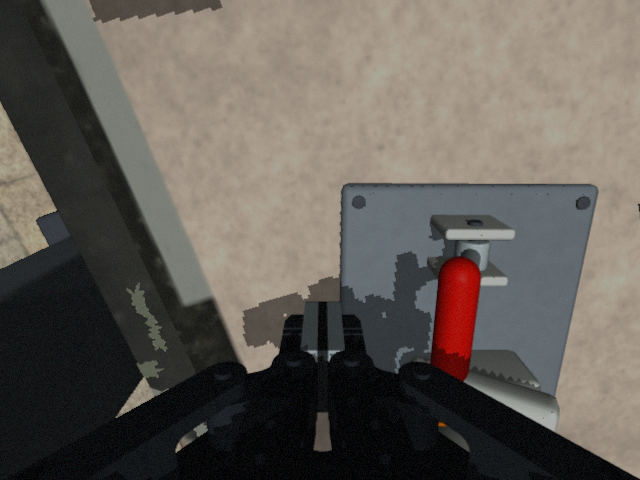

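```bash
python3 -m creep '[[0,[0,0.3,-0.15],[0,0.1,0]],[0,[0,0.35,0],[0,0,0]],[0,[0,0.35,0],[0,0,0]],[0,[0,0.35,0],[0,0,0]],[0,[0,0.35,0],[0,0,0]],[0,[0,0,0],[0,0,0]]]';python3 l.py .016 .112 .102; python3 - <<'E'
from h import *
im=cams.grab_frame("scene");cv2.imwrite("pics/s13.png",cv2.resize(im[130:270,210:370],(686,600),interpolation=cv2.INTER_CUBIC))
E
```

```text
time_s: 15.1
ee_pos: [0.5698, 0.1114, 0.1084]
ee_rot: [1.427, 1.064, -1.429]
force: [-3.3, 0.4, -1.4]
gripper_width: -0.0
target [0.5979 0.0998 0.102 ]
t 15.10 p [0.5698 0.1114 0.1084] shift/4cm [0.1524 0.7604 0.0712] turn/4deg [ 0.1056 -0.0738  0.1277] F [-3.2621  0.3524 -1.4022] q [-0.4591  0.4829  0.34    1.6058 -0.1853  1.0897 -0.3661]
disp frame [-0.0144  0.1146  0.1084] Fd [-3.217  -0.645  -1.4022]
```

View pics/s13.png

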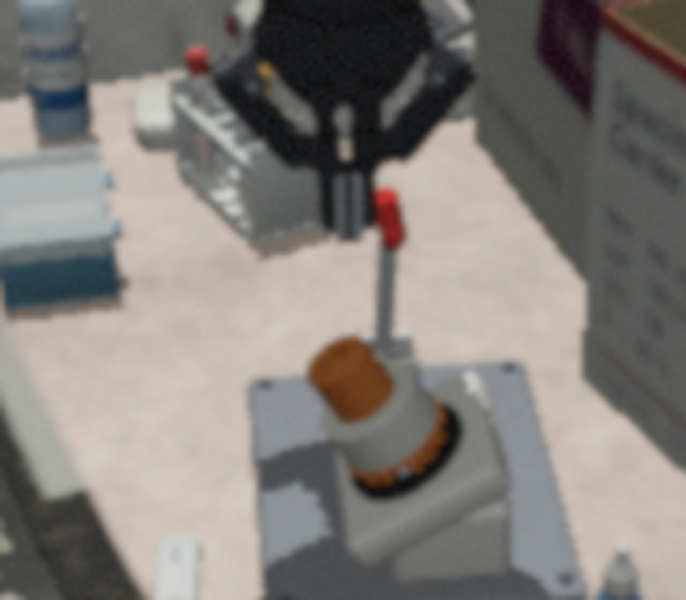

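```bash
python3 -m creep '[[0,[0.1,0.25,0],[0,0,0]],[0,[0.08,0.25,0],[0,0,0]],[0,[0.05,0.25,0],[0,0,0]],[0,[0.03,0.2,0],[0,0,0]]]';python3 l.py .016 .112 .102
```

```text
time_s: 15.48
ee_pos: [0.5974, 0.105, 0.0985]
ee_rot: [1.417, 1.082, -1.436]
force: [-18.9, 2.7, 17.8]
gripper_width: -0.003
target [0.5979 0.0998 0.102 ]
t 15.48 p [0.5974 0.105  0.0985] shift/4cm [-0.0902  0.048   0.1207] turn/4deg [ 0.1878 -0.0795  0.3727] F [-18.9063   2.7099  17.8403] q [-0.4161  0.5528  0.3326  1.521  -0.209   1.123  -0.3272]
disp frame [0.0139 0.1168 0.0985] Fd [-18.8459  -3.102   17.8403]
```

```bash
python3 - <<'E'
from h import *
im=cams.grab_frame("scene");cv2.imwrite("pics/s14.png",cv2.resize(im[130:270,210:370],(686,600),interpolation=cv2.INTER_CUBIC))
print(telemetry.read_state()["force"])
E
```

```text
[-11.6287   0.5031   8.9673]
```

View pics/s14.png

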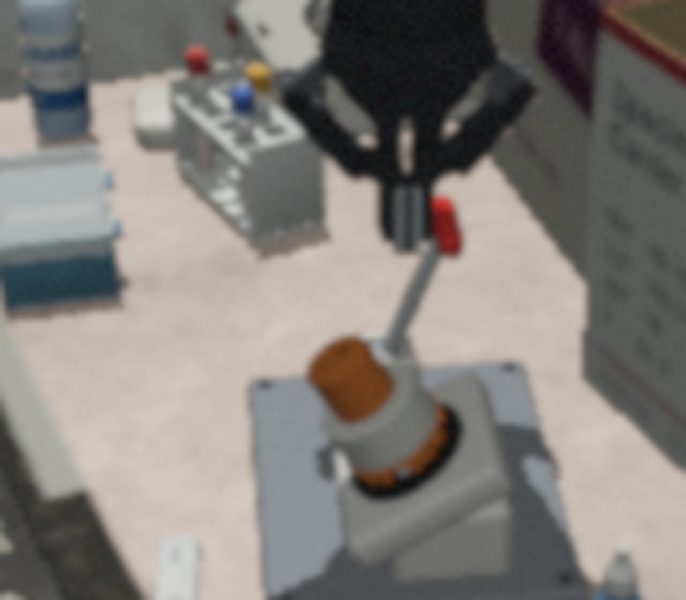

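```bash
python3 - <<'E'
from h import *
from l import L
S=cam("scene")
for a in(0,.4,.6,.7,.74,.8): print(a,(proj(S,L(.085*np.sin(a-.4),.112,.034+.085*np.cos(a-.4)))-[210,130]+.5)*4.2857)
im=cams.grab_frame("scene")[130:270,210:370].astype(int)
m=((im[:,:,2]>120)&(im[:,:,1]<60)&(im[:,:,0]<60));m[:40]=0
v,u=np.nonzero(m);print((u.mean()+.5)*4.2857,(v.mean()+.5)*4.2857,len(u))
s13=cv2.imread("pics/s13.png").astype(int);s12=cv2.imread("pics/s12.png").astype(int)
for s in(s12,s13):
    m=((s[:,:,2]>120)&(s[:,:,1]<60)&(s[:,:,0]<60));m[:150]=0;v,u=np.nonzero(m);print(u.mean(),v.mean())
E
```

```text
0 [313.3885 230.5652]
0.4 [380.143  214.4226]
0.6 [414.339  215.3428]
0.7 [430.9519 218.0593]
0.74 [437.4462 219.5564]
0.8 [446.9898 222.2313]
446.585812962963 225.31670925925928 27
309.3871733966746 230.23871733966746
388.8298245614035 215.59473684210528
```

```bash
python3 -m creep '[[0,[-0.12,0.05,0],[0,0,0]],[0,[-0.05,0.12,0],[0,0,0]],[0,[0,0.1,0],[0,0,0]]]';python3 l.py .016 .112 .102;  python3 - <<'E'
from h import *
im=cams.grab_frame("scene");cv2.imwrite("pics/s15.png",cv2.resize(im[160:220,280:340],(600,600),interpolation=cv2.INTER_CUBIC))
cv2.imwrite("pics/w15.png",cams.grab_frame("wrist"))
E
```

```text
time_s: 15.83
ee_pos: [0.597, 0.1057, 0.1016]
ee_rot: [1.401, 1.105, -1.456]
force: [-12.7, 0.6, 14.0]
gripper_width: -0.0
target [0.5979 0.0998 0.102 ]
t 15.83 p [0.597  0.1057 0.1016] shift/4cm [-0.0137  0.064   0.134 ] turn/4deg [ 0.2363 -0.0176  0.7672] F [-12.7003   0.5557  14.0225] q [-0.4055  0.5677  0.3287  1.4884 -0.2148  1.1679 -0.32  ]
disp frame [0.0133 0.1173 0.1016] Fd [-12.2793  -3.2899  14.0225]
```

View pics/s15.png

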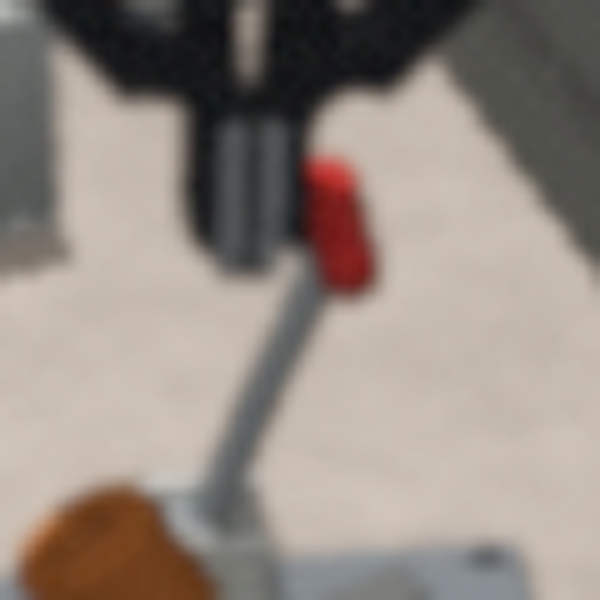

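View pics/w15.png

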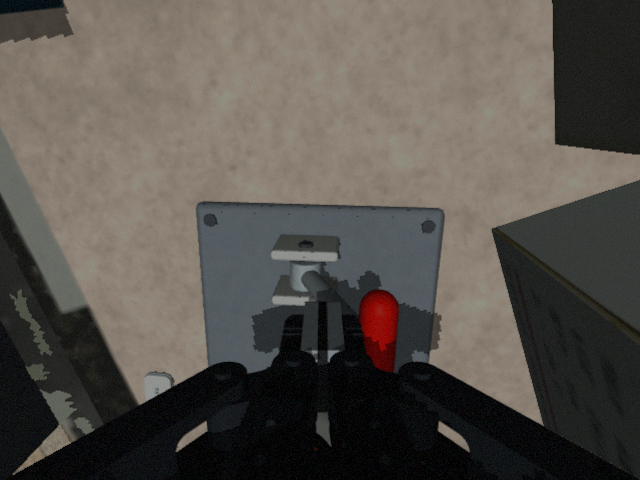

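At the stop (bar pixel matches the 0.8 rad prediction; force well above the spring's 4 N). Back off and let it spring back.

```bash
python3 -m creep '[[0,[0,-0.3,0],[0,0,0]],[0,[0,-0.5,0],[0,0,0]],[0,[0,-0.7,0],[0,0,0.3]],[0,[0,-0.7,0],[0,0,0.3]],[0,[0,-0.6,0],[0,0,0]],[0,[-0.3,-0.2,0],[0,0,0]],[0,[-0.8,0,0],[0,0,0]],[0,[-0.8,0,0],[0,0,0]],[0,[-0.8,0,0],[0,0,0]],[0,[-0.5,0,0],[0,0,0]]]';python3 -m creep '[[0,[0,0,0],[0,0,0]],[0,[0,0,0],[0,0,0]],[0,[0,0,0],[0,0,0]]]';python3 l.py -.08 .112 .2;  python3 - <<'E'
from h import *
im=cams.grab_frame("scene");cv2.imwrite("pics/s16f.png",im);cv2.imwrite("pics/s16.png",cv2.resize(im[130:270,210:370],(686,600),interpolation=cv2.INTER_CUBIC))
cv2.imwrite("pics/t16.png",cams.grab_frame("top"));cv2.imwrite("pics/w16.png",cams.grab_frame("wrist"))
E
```

```text
time_s: 16.77
ee_pos: [0.4843, 0.1403, 0.2349]
ee_rot: [1.423, 1.058, -1.415]
force: [1.5, 0.5, 0.6]
gripper_width: -0.002
time_s: 17.02
ee_pos: [0.4924, 0.141, 0.2423]
ee_rot: [1.44, 1.049, -1.396]
force: [0.3, 0.4, -0.1]
gripper_width: 0.002
target [0.5064 0.1287 0.2   ]
t 17.02 p [0.4924 0.141  0.2423] shift/4cm [1.063  0.4006 0.2121] turn/4deg [ 0.2127 -0.2195 -0.3042] F [ 0.3028  0.3734 -0.1417] q [-0.6062  0.2109  0.3552  1.6286 -0.0777  1.2895 -0.5292]
disp frame [-0.097   0.1196  0.2423] Fd [ 0.1765  0.4472 -0.1417]
```

View pics/s16.png

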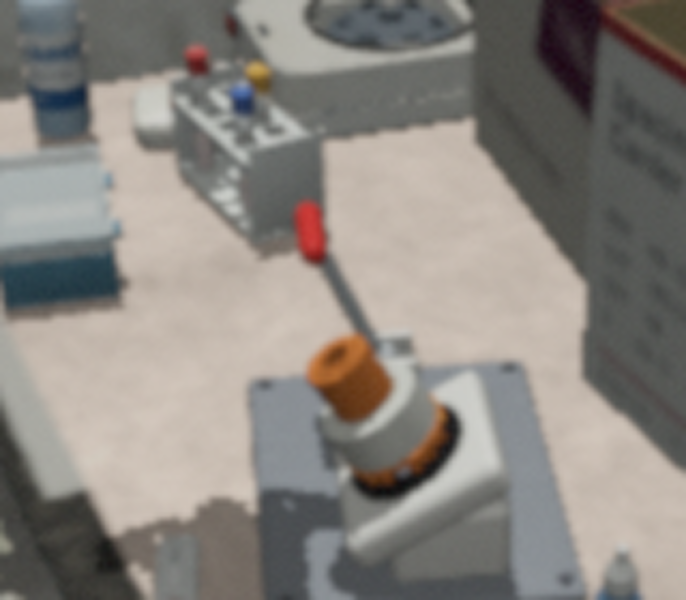

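View pics/t16.png

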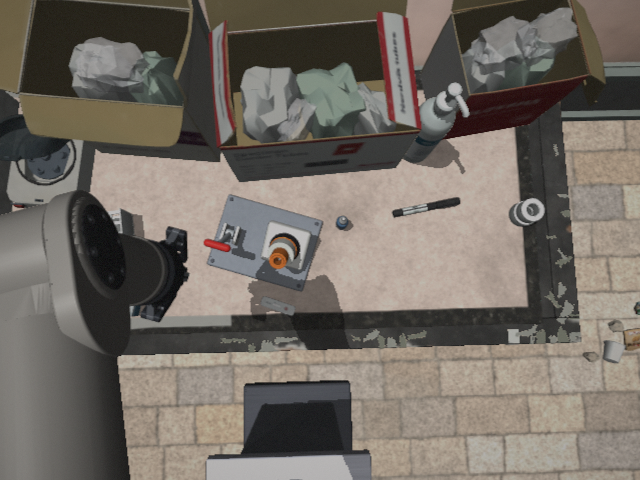

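View pics/w16.png

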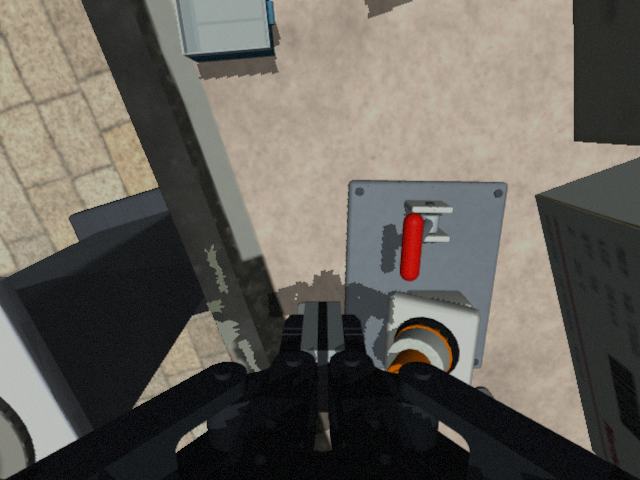

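```bash
python3 -m creep '[[0,[0,0,0],[0,0,0]],[0,[0,0,0],[0,0,0]],[0,[0,0,0],[0,0,0]]]'; python3 - <<'E'
from h import *
from f import *
s=cv2.imread("pics/s16.png").astype(int);o=cv2.imread("pics/s12.png").astype(int)
for q in(o,s):
    m=((q[:,:,2]>120)&(q[:,:,1]<60)&(q[:,:,0]<60));m[:150]=0;v,u=np.nonzero(m);print("bar px",u.mean(),v.mean())
im=cams.grab_frame("top");t=im[235:285,250:310];cv2.imwrite("pics/t17.png",cv2.resize(t,(720,600),interpolation=cv2.INTER_CUBIC))
im=cams.grab_frame("scene");t=im[195:255,270:330];cv2.imwrite("pics/s17.png",cv2.resize(cv2.convertScaleAbs(t,alpha=1.3),(600,600),interpolation=cv2.INTER_CUBIC))
E
```

```text
time_s: 17.42
ee_pos: [0.4892, 0.1402, 0.2373]
ee_rot: [1.431, 1.052, -1.406]
force: [-0.6, -0.7, -0.7]
gripper_width: -0.002
bar px 309.3871733966746 230.23871733966746
bar px 310.09191583610186 231.8294573643411
```

View pics/t17.png

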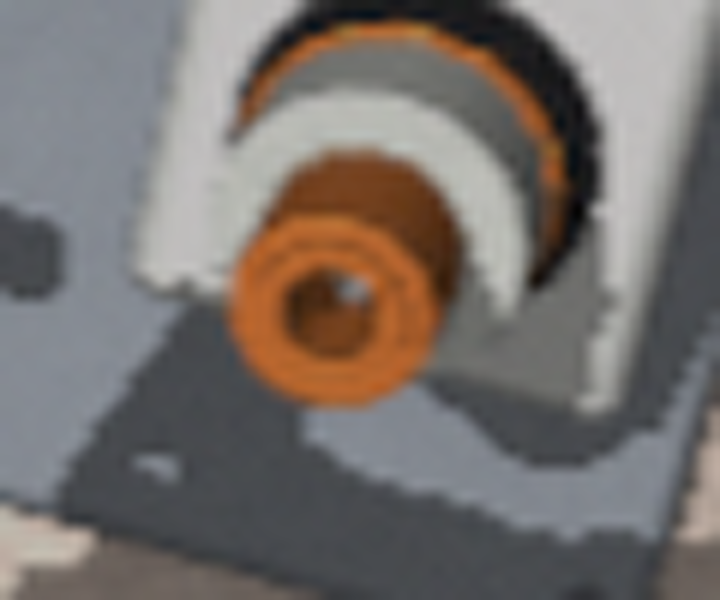

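View pics/s17.png

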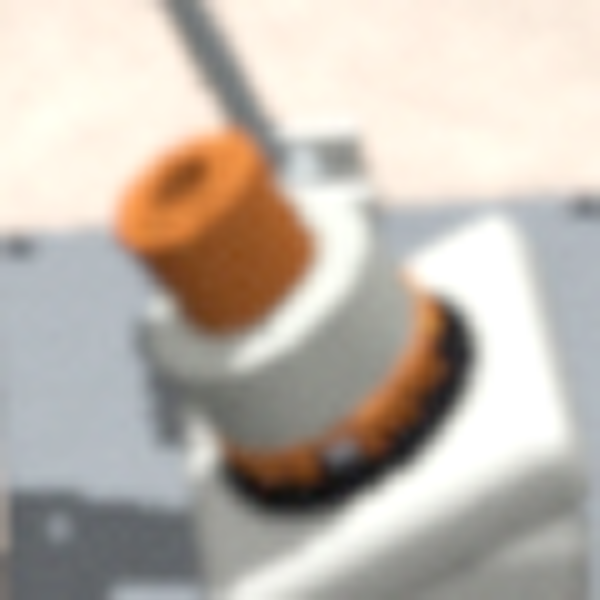

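Reel seated with the lug in its slot (scene zoom (345,455)), bore top at (333,305) in the top zoom; bar is back at its rest pixel. Handing in.

```bash
python3 - <<'E'
from h import *
from f import *
b,e=tri(cam("top"),(250+333.5/12-.5,235+306.5/12-.5),cam("scene"),(270+183/10-.5,195+180/10-.5));print(e,(b-foot)@z,(b-foot)@xd,(b-foot)@yd)
s=telemetry.read_state();print(s["time_s"],np.abs(s["qvel"]).max(),s["force"])
from cell import order
print(order.close_job())
E
```

```text
0.0009094537304137946 0.059258972603743264 -0.0010620995383858849 0.0014171034114865463
17.5167 0.007687776278368122 [-0.1412  0.7523  0.2461]
the job is handed in; nothing more can be done
None
```

I put the reel, collar up, on the leaning spindle with its slots over the turntable's lugs. I then pushed the red-barred lever to its stop, let it spring back, and handed the job in at 17.5 s. The hand-in gives no verdict, so the result rests on the checks below.

- **Reel seated:** I turned it to the lug angle measured in the images and it dropped home first time, so no searching turn was needed. The top of the bore measures about 59.3 mm along the spindle from the foot. It should be 61 mm if home and 67 mm if stopped on the lugs, so this is about 1.7 mm low, within the camera error. The close-up shows a lug inside a slot.
- **Reel tilt:** While the reel was gripped, the wrist picture suggested a tilt of about 3°, but the scene view did not clearly confirm it. I did not measure the tilt after letting go; the reel looks square to the spindle in the pictures.
- **Lever:** At the stop its bar matched the pixel predicted for 0.8 rad, and the push of 12–19 N was well above the spring's 4 N. After I backed off, the bar returned to within 2 zoomed pixels of its rest position.
- **Bystanders:** The bottle, pen and cassette look unmoved in the last top picture; I compared them by eye only.
- **Robot:** The arm was clear of everything and nearly at rest when I handed in.

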